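Release the hidden safety catch and open the tumbler's hood

TASK

The tumbler's green hood has popped up but is still held by the sprung safety catch hidden under its front lip. Reach under the lip, feel for the catch, push it to the machine's left (your left as you face it) while lifting the hood, then swing the hood up until it stands open, close to upright, by itself and let go. Go gently: never press the machine harder than about 20 N, and leave everything else on the bench alone.

Things in the scene. Friction and masses are not known exactly. Their poses are not given: they have to be found in the camera images.
- tumbler: Tumbler fixed to the bench: open grey steel case on a wooden plinth, green hood resting ajar. Origin: middle of its width, at bench height. x runs from its front (robot's side) to its back, y to the left of someone facing its front, z up. Case 320 mm wide (y), front wall's outer face at x -60 mm, back at x 105, rim 145 mm high. Place and yaw change. Never press the machine with more than 20 N.
- under_lip (a point): Fixed point in the middle of the space under the hood's front overhang: tumbler x -100 mm, y 0, 135 mm above the bench. Hidden here is the catch's yellow upright paddle, 4 mm thick in y, from x -110 to -88 mm and 100 to 174 mm above the bench. Its place along y is unknown, 45 mm right to 45 mm left of this point: feel for it. Else the space is free.
- catch_row (a point): Fixed point, tumbler x -66 mm, y 0, 125 mm up. The paddle turns about an upright pin at this x (at its own y) and yields only to the left (+y): 3 to 4 N at first, 6 to 9 N at its solid stop. A finger reaching 25 mm back from the lip's front (24 mm before the pin) frees the hood after 6 to 8 mm of push and meets the stop at 14 mm; a shallower one needs more. It springs back.
- hood (a joint): Hood angle, rad: 0 at rest ajar (it then slopes up 0.19 rad towards the robot), growing as the lip swings up and back; solid stop at 1.30. Hood 0.45 kg on a stiff hinge: lifting at the lip takes about 4 N. Let go below 0.9 it may sink back; from 0.95 up it stays. Held by the catch it rises only 0.03; keep the catch pushed until 0.10. Lifting hard against the catch jams it.
- hood_lip (a point): Middle of the bottom edge of the hood's front lip, at its front face; moves with the hood. Ajar: tumbler x -112 mm, 182 mm above the bench. The hood is a green sheet 330 mm wide, 220 mm from hinge to lip, 5 mm thick, overhanging the case's front by 53 mm; its lip is 5 mm thick and turned down 8 mm below the underside.
- rail (a point): Middle of the lower edge of a steel rail, 200 mm wide with a 3 mm web, that hangs from the hood's underside behind the lip and moves with it. Ajar: tumbler x -84 mm, 148 mm above the bench. About 23 mm is free between lip and rail; fingers stay in front of the rail.
- hood_hinge (a point): Middle of the hood's hinge axis, fixed at tumbler x 105 mm, 148 mm above the bench; the axis lies along the tumbler's y.
- bench_block: Bystander: square polished steel block, 65 x 65 x 22 mm; origin at the middle of its underside. Leave it alone.
- hammer: Bystander: hammer lying flat; origin at the middle of its underside. Leave it alone.
- brush: Bystander: flat brush lying on the bench; origin at the middle of its underside. Leave it alone.
- media_jar: Bystander: screw-top jar, 68 mm across, 100 mm tall; origin at the middle of its underside. Leave it alone.
- ring_bowl: Bystander: white bowl, 100 mm across, 40 mm tall; origin at the middle of its underside. Leave it alone.
- scriber: Bystander: black scriber with a brass point, about 140 mm long, 9 mm thick, lying on the bench; origin at the middle of its underside. Leave it alone.

How it is judged:
On the way:
1. the hood is lifted past the catch (value of joint hood above 0.15 rad), for 0.2 s.
At the end, for the whole second after the job is handed in: The hood stands open and still by itself: at least 1.05 rad above its ajar rest (71 degrees or more from level), touched by nothing (value of joint hood above 1.05 rad and not (velocity of joint hood above 0.05 rad/s) and velocity of joint hood above -0.05 rad/s).
It fails at once if the robot presses the tumbler, its hood or its catch with more than 20 N (contact force between any of the fingers, the arm and tumbler above 20 N).
It fails at once if a bystander is shifted by more than 30 mm (distance of any of bench_block, hammer, brush, media_jar, ring_bowl, scriber from where it was at the start of the episode above 0.03 m).
It also fails if it takes over 61 s, if anything falls off the work surface, if the arm or the gripper's body presses on something with over 40 N, if the wrist force passes 120 N, or if a joint passes its speed limit or range.

ROBOT

A 7-joint arm with a two-finger parallel gripper is mounted at the origin on the work surface. World frame = base frame: x ahead of the robot, y to its left, z up, the work surface at z = 0. Lengths are in m, angles in rad, forces in N, time in s.
With the tool pointing down it reaches from about 0.4 to 0.85 m from the base axis. Payload 4.4 kg.
Tool frame: the origin (TCP) lies on the centre line of the jaws, within the pads' length; the fingertips stand 11 mm ahead of it and the grasp point (between the pads) lies 8 mm behind it (tips_ahead is the distance from the TCP to the fingertips, in m); z points along the fingers, y is the line along which they close (so a half turn about z gives the same grasp; the last joint's range is limited). The gripper opens to 94 mm and grips with 3 to 60 N. Pads are 16 mm wide; open, the fingers measure 119 mm over their backs; the gripper's body (75 mm by 177 mm) begins 78 mm behind the grasp point.
Start: joints at [1.269, 0.628, 0.038, 1.517, -0.027, 0.996, -0.02], TCP at [0.152, -0.632, 0.185] pointing down, gripper open.
Joint ranges: [-3.06, 3.06], [-0.37, 2.12], [-1.25, 1.32], [0.18, 2.47], [-1.1, 4.24], [0.23, 1.98], [-2.94, 2.94]. Speed limits (rad/s): [2.57, 2.57, 3.14, 3.14, 3.14, 3.14, 3.14].

INTERFACE

Orientations are given as a rotation vector (axis times angle).
In Python, from rig import * gives the robot as it stands.
- The arm moves only by the shell command python3 -m crank 'ROWS'. ROWS is JSON, a list of rows, each a list of 5 numbers: the shift along the tool's x, y, z in cm, then the turn about the tool's z in rad, then the gripper's target within -1 to 1 (shut at 1, half-way at 0, fully open at -1). A call has 1 to 12 rows; each row is the pose to reach, as a shift and turn from the pose commanded when the call began, along the tool's axes at that moment; what a row does not reach only later rows make up. A row lasts 1/8 s, in which the tool goes at most 62.5 mm and 10.7 degrees, less where a joint would pass 70% of its speed; a pose out of reach is approached as far as the arm can. A call with a gripper value outside its range is refused whole. The fingers move at their own pace and stop on an object; the grip force is fixed at half the most. Time passes only in rows, so rows that repeat a pose let the fingers close. It gives the time, the measured TCP pose, the force, the opening and the grip force at its end, in the units of the state.
- read_state(): the state, without advancing time (a new reading comes with each control period).
- snapshot(name): name is "side" or "top"; returns a dict with "image" (384x512x3 uint8, blue, green, red), "fx", "fy", "cx", "cy" (pixels), "R" (3x3) and "t" (3): a world point X has camera coordinates R X + t. Camera axes: x right, y down, z forward; pixel columns grow to the right and rows downward; lengths in m; the calibration is good to about 2 mm. A picture is of the moment at which its call begins. There is no depth.
- close_job(): hands the job in; it is judged then, once.
The state is a dict: "t": time; "q": joint angles; "qd": joint speeds; "joint_torque": joint torques, N m; "tool_pos": TCP position; "tcp_rot": TCP orientation; "wrist_force": force on the tool from outside, world axes, zero at the start; "wrist_torque": the same for the moment, N m; "width": finger opening in m; "finger_force": force on a finger pad.
Only numpy, scipy, OpenCV 4.12 (cv2) and the standard library are available. Lean on these libraries where they do the work, as an engineer would, in place of code of your own. Each camera call takes 0.05 s, during which the arm holds its last target. There are 200 camera calls.

## Working session

There is one attempt and no reset: what is moved stays moved. The work goes in short steps, Python scripts to look and compute and a shell command to move; the robot and the scene stay as the last step left them, time stands still between calls to the robot, and variables do not carry over. Pictures are saved under pics/ and viewed, at most 10 in all, crops included, and the job is handed in when it is done.

```bash
mkdir -p pics
python3 - <<'E'
from rig import *
import cv2,numpy as np
np.set_printoptions(precision=4,suppress=True)
for n in("side","top"):
    s=snapshot(n);cv2.imwrite(f"pics/{n}0.png",s["image"]);np.savez(n+"0.npz",**s)
    R=np.array(s["R"]);print(n,s["fx"],s["cx"],s["cy"],(-R.T@np.array(s["t"])),R)
    
st=read_state();print(st)
E
```

```text
side 461.54964688275726 252.75937031697399 195.47330528013256 [0.4184 1.2732 1.2856] [[-0.9943 -0.1062 -0.0058]
 [-0.0667  0.6649 -0.7439]
 [ 0.0829 -0.7393 -0.6682]]
top 409.2636654701589 258.17691806370095 195.83131840516688 [ 0.3945 -0.0268  1.3606] [[-0.0242 -0.9997  0.0001]
 [-0.9917  0.0239 -0.1265]
 [ 0.1264 -0.0032 -0.992 ]]
{'t': 0.1, 'q': array([ 1.2692,  0.6292,  0.0384,  1.5182, -0.027 ,  0.9963, -0.0199]), 'qd': array([ 0.0002, -0.0016,  0.0008, -0.0014, -0.0009,  0.0002, -0.0004]), 'joint_torque': array([  0.0018, -55.0787,   1.1467, -18.7114,  -0.0523,   0.0193,
         0.0001]), 'tool_pos': array([ 0.1518, -0.6314,  0.1839]), 'tcp_rot': array([-3.1182, -0.3695,  0.0003]), 'wrist_force': array([-0.2881,  0.1566, -0.6476]), 'wrist_torque': array([-0.0053, -0.0013, -0.0039]), 'finger_force': 0.0, 'width': 0.09394558334950286}
```

View pics/side0.png

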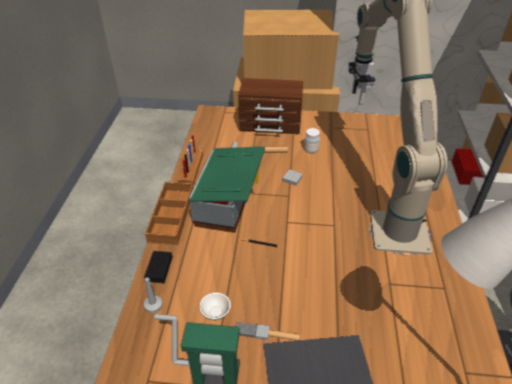

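View pics/top0.png

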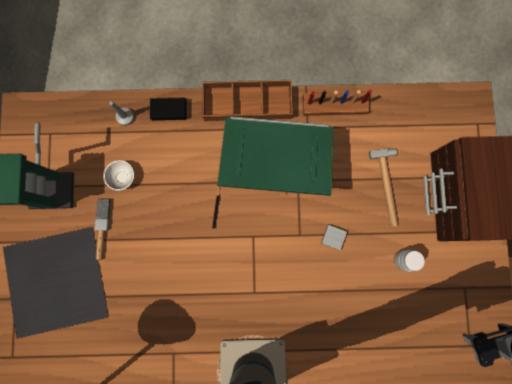

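```bash
cat > h.py <<'E'
import numpy as np,cv2
np.set_printoptions(precision=4,suppress=True)
def ray(s,u,v,z):
    R=np.array(s["R"]);c=-R.T@s["t"];d=R.T@np.array([(u-s["cx"])/s["fx"],(v-s["cy"])/s["fy"],1])
    return c+d*(z-c[2])/d[2]
def proj(s,X):
    p=np.array(s["R"])@X+s["t"];return np.array([s["fx"]*p[0]/p[2]+s["cx"],s["fy"]*p[1]/p[2]+s["cy"]])
E
python3 - <<'E'
from h import *
s=np.load("top0.npz");hsv=cv2.cvtColor(s["image"],cv2.COLOR_BGR2HSV)
m=cv2.inRange(hsv,(65,80,25),(90,255,255));m[:,:180]=0
c=max(cv2.findContours(m,0,2)[0],key=cv2.contourArea)
a=cv2.approxPolyDP(cv2.convexHull(c),6,True)[:,0];print(a)
# fit front edge
pts=np.array([(u,np.nonzero(m[:,u])[0].max()+.5) for u in range(226,327)])
k=np.polyfit(pts[:,0],pts[:,1],1);L=ray(s,219,np.polyval(k,219),.192);Rr=ray(s,332.5,np.polyval(k,332.5),.192)
print("front",L,Rr,np.linalg.norm(L-Rr))
d=(L-Rr)/np.linalg.norm(L-Rr);yaw=np.arctan2(-d[0],d[1]);print("yaw",yaw)
for p in a: print(p,ray(s,*p,.192 if p[1]>150 else .15))
mid=(L+Rr)/2;ex=np.array([np.cos(yaw),np.sin(yaw),0]);ey=np.array([-ex[1],ex[0],0]);O=mid+.113*ex;O[2]=0
print("origin",O)
T=lambda x,y,z:O+x*ex+y*ey+np.array([0,0,z])
S=np.load("side0.npz");h=cv2.cvtColor(S["image"],cv2.COLOR_BGR2HSV)
y=cv2.inRange(h,(22,120,80),(35,255,255))[165:205,235:275];q=np.argwhere(y)
print("yellow",len(q),q.min(0)+[165,235] if len(q) else 0,q.max(0)+[165,235] if len(q) else 0)
for yy in(-.045,-.02,0,.02,.045):print(yy,proj(S,T(-.110,yy,.10)),proj(S,T(-.110,yy,.15)))
print("lip proj",proj(S,T(-.112,.165,.182)),proj(S,T(-.112,-.165,.182)))
cv2.imwrite("pics/c.png",cv2.resize(S["image"][140:235,185:285],None,fx=6,fy=6,interpolation=cv2.INTER_CUBIC))
np.savez("T.npz",O=O,ex=ex,ey=ey,yaw=yaw)
E
```

```text
[[226 118]
 [331 127]
 [329 194]
 [218 184]]
front [0.5172 0.0825 0.192 ] [ 0.5623 -0.2456  0.192 ] 0.3311832561308037
yaw 0.13671270748394657
[226 118] [0.7909 0.0618 0.15  ]
[331 127] [ 0.7548 -0.2577  0.15  ]
[329 194] [ 0.5438 -0.2347  0.192 ]
[218 184] [0.5807 0.0846 0.192 ]
origin [ 0.6517 -0.0662  0.    ]
yellow 31 [171 254] [182 257]
-0.045 [259.2603 181.195 ] [259.3061 171.4134]
-0.02 [259.5187 185.2857] [259.5698 175.4787]
0 [259.7292 188.619 ] [259.7848 178.7925]
0.02 [259.9433 192.0077] [260.0034 182.1625]
0.045 [260.216  196.3237] [260.2819 186.4561]
lip proj [262.3382 201.8141] [258.6203 146.6447]
```

View pics/c.png

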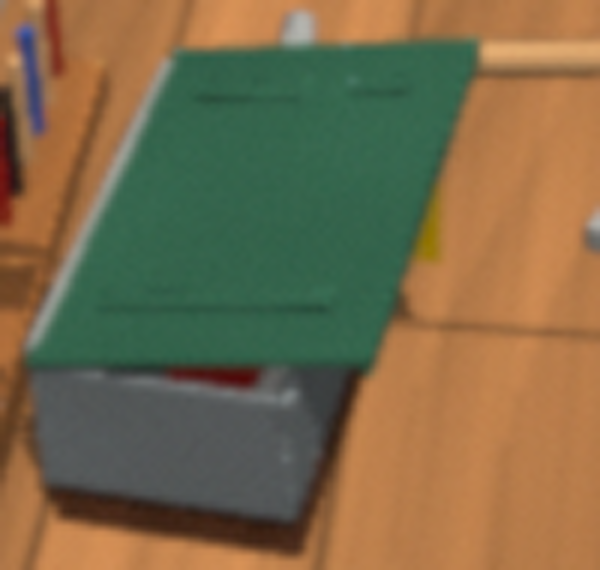

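Run:
```python
from h import *
s=np.load("top0.npz");hsv=cv2.cvtColor(s["image"],cv2.COLOR_BGR2HSV)
m=cv2.inRange(hsv,(65,80,25),(90,255,255));m[:,:180]=0
c=max(cv2.findContours(m,0,1)[0],key=cv2.contourArea)[:,0].astype(float)
a,b=np.array([218,184.]),np.array([329,194.])
def edge(a,b):
    d=(b-a)/np.linalg.norm(b-a);w=c-a;t=w@d;e=abs(w@[-d[1],d[0]])
    return cv2.fitLine(c[(e<2.5)&(t>8)&(t<np.linalg.norm(b-a)-8)].astype(np.float32),cv2.DIST_HUBER,0,.01,.01).ravel()
C=[np.array(p,float) for p in[(218,184),(329,194),(331,127),(226,118)]]
l=[edge(C[i],C[(i+1)%4]) for i in range(4)]
def X(p,q):
    t=np.linalg.solve(np.array([p[:2],-q[:2]]).T,q[2:]-p[2:]);return p[2:]+t[0]*p[:2]+.0
fl=X(l[0],l[3])+[0,.5];fr=X(l[0],l[1])+[0,.5]
L,Rr=ray(s,*fl,.193),ray(s,*fr,.193);H=(ray(s,*X(l[2],l[3]),.152)+ray(s,*X(l[2],l[1]),.152))/2
d=(L-Rr);print(fl,fr,L,Rr,np.linalg.norm(d));d/=np.linalg.norm(d);yaw=np.arctan2(-d[0],d[1])
ex=np.array([np.cos(yaw),np.sin(yaw),0]);ey=np.array([-ex[1],ex[0],0])
mid=(L+Rr)/2;print("yaw",yaw,"depth",(H-mid)@ex,"expect .217",(H-mid)@ey)
O=mid+.113*ex;O[2]=0;print("origin",O)
T=lambda x,y,z:O+x*ex+y*ey+np.array([0,0,z])
S=np.load("side0.npz")
for yy in(-.045,-.02,0,.02,.045):print(yy,proj(S,T(-.110,yy,.10)),proj(S,T(-.088,yy,.10)))
print("lip proj",proj(S,T(-.112,.165,.182)),proj(S,T(-.112,-.165,.182)))
np.savez("T.npz",O=O,ex=ex,ey=ey,yaw=yaw)
from rig import read_state
from scipy.spatial.transform import Rotation as Ro
print(Ro.from_rotvec(read_state()["tcp_rot"]).as_matrix())
```

```text
[218.576  184.6431] [329.5723 194.269 ] [0.5786 0.0829 0.193 ] [ 0.5429 -0.2361  0.193 ] 0.32094688010175126
yaw -0.11155400971793988 depth 0.20917011442817932 expect .217 0.0008237007951384136
origin [ 0.673  -0.0892  0.    ]
-0.045 [256.6967 181.6944] [251.2975 180.9468]
-0.02 [255.3626 185.7059] [249.9122 184.9429]
0 [254.2759 188.9732] [248.784  188.1975]
0.02 [253.1716 192.2935] [247.6374 191.5049]
0.045 [251.7658 196.5205] [246.1779 195.7151]
lip proj [244.7376 201.6251] [263.4097 147.538 ]
[[ 0.9723  0.2337 -0.0004]
 [ 0.2337 -0.9723  0.0016]
 [-0.     -0.0016 -1.    ]]
```

Only z-turns are offered while the lip must be reached from below, so I'll check how the mover states its usage first.

```bash
python3 -m crank '[[0,5,-6,0,1],[0,10,-12,0,1],[0,16,-15,0,1],[0,22,-15,0,1],[0,28,-15,0,1],[0,34,-15,0,1],[0,40,-15,0,1],[0,46,-15,0,1]]'
python3 - <<'E'
from rig import *
from scipy.spatial.transform import Rotation as Ro
s=read_state();print(s["q"],Ro.from_rotvec(s["tcp_rot"]).as_matrix())
E
```

```text
t: 1.1
tool_pos: [0.1821, -0.8186, 0.3372]
tcp_rot: [-3.096, -0.338, -0.004]
wrist_force: [-0.5, 0.4, 1.0]
width: 0.0173
finger_force: 0.0
[ 1.25347137  1.10481728  1.03759366  0.20028484 -0.96692517  1.95579452
  0.08279924] [[ 9.76471384e-01  2.15645927e-01 -6.85081871e-04]
 [ 2.15582250e-01 -9.76095337e-01  2.76077272e-02]
 [ 5.28478872e-03 -2.71058471e-02 -9.99618599e-01]]
```

```bash
python3 -m crank '[[0,10,0,0,1],[0,20,0,0,1],[0,30,0,0,1],[0,40,0,0,1],[0,40,0,0,1],[0,40,0,0,1]]'
python3 - <<'E'
from rig import *
from scipy.spatial.transform import Rotation as Ro
s=read_state();print(s["q"],Ro.from_rotvec(s["tcp_rot"]).as_matrix())
E
python3 -m crank '[[0,0,0,0,1],[0,0,0,0,1]]'
```

```text
t: 1.85
tool_pos: [0.1821, -0.8159, 0.338]
tcp_rot: [-3.088, -0.338, -0.003]
wrist_force: [-0.6, -0.1, 0.3]
width: 0.0005
finger_force: 0.0
[ 1.25628898  1.11749567  1.17006349  0.1850633  -1.09940263  1.98062044
  0.08564756] [[ 0.97627125  0.21654465 -0.00169216]
 [ 0.21646848 -0.97565219  0.0352733 ]
 [ 0.00598729 -0.0348026  -0.99937627]]
t: 2.1
tool_pos: [0.1818, -0.816, 0.3378]
tcp_rot: [-3.088, -0.338, -0.002]
wrist_force: [0.4, -0.2, -0.8]
width: 0.0011
finger_force: 0.0
```

```bash
cat > st.py <<'E'
from rig import *
from scipy.spatial.transform import Rotation as Ro
import numpy as np
np.set_printoptions(precision=3,suppress=True)
s=read_state();print(s["t"],s["q"],s["tool_pos"]);print(Ro.from_rotvec(s["tcp_rot"]).as_matrix())
E
python3 -m crank '[[0,-6,0,0,1],[0,-12,0,0,1],[0,-18,0,0,1],[0,-24,0,0,1],[0,-24,0,0,1]]'; python3 st.py
python3 -m crank '[[0,0,-6,0,1],[0,0,-12,0,1],[0,0,-18,0,1],[0,0,-24,0,1],[0,0,-30,0,1],[0,0,-36,0,1],[0,0,-42,0,1],[0,0,-60,0,1],[0,0,-60,0,1],[0,0,-60,0,1]]'; python3 st.py
```

```text
t: 2.72
tool_pos: [0.13, -0.5791, 0.3458]
tcp_rot: [-3.087, -0.339, -0.003]
wrist_force: [-0.2, -0.4, 1.2]
width: 0.0011
finger_force: 0.0
2.725 [ 0.68   0.724  1.296  1.414 -0.678  1.543  0.588] [ 0.13  -0.579  0.346]
[[ 0.976  0.217 -0.002]
 [ 0.217 -0.976  0.036]
 [ 0.006 -0.036 -0.999]]
t: 3.98
tool_pos: [0.237, -0.5333, 0.6862]
tcp_rot: [2.789, 0.956, 0.205]
wrist_force: [2.2, -2.7, -0.2]
width: 0.0008
finger_force: 0.0
3.975 [ 0.936  0.369  0.588  0.661 -0.415  1.98   0.364] [ 0.237 -0.533  0.686]
[[ 0.783  0.593  0.19 ]
 [ 0.618 -0.775 -0.13 ]
 [ 0.07   0.219 -0.973]]
```

Confirmed: a target out of reach upward makes the arm tilt the tool outward, and the tilt carries over. I'll repeat this on the machine's azimuth.

```bash
cat > go.py <<'E'
import sys
from st import *
R=Ro.from_rotvec(s["tcp_rot"]).as_matrix()
p=np.array([float(a) for a in sys.argv[1:4]])
print("shift cm",100*R.T@(p-s["tool_pos"]))
E
python3 go.py 0.45 -0.06 0.6
```

```text
3.975 [ 0.936  0.369  0.588  0.661 -0.415  1.98   0.364] [ 0.237 -0.533  0.686]
[[ 0.783  0.593  0.19 ]
 [ 0.618 -0.775 -0.13 ]
 [ 0.07   0.219 -0.973]]
shift cm [ 45.338 -25.949   6.271]
```

```bash
python3 -m crank '[[5,-3,0.7,-0.1,1],[10,-6,1.4,-0.2,1],[15,-8.6,2.1,-0.3,1],[20,-11.5,2.8,-0.4,1],[25,-14.3,3.5,-0.5,1],[30,-17.2,4.2,-0.6,1],[35,-20,4.9,-0.7,1],[40,-23,5.6,-0.8,1],[45,-26,6.3,-0.8,1],[45,-26,6.3,-0.8,1]]'; python3 st.py
python3 -m crank '[[0,0,-6,0,1],[0,0,-12,0,1],[0,0,-18,0,1],[0,0,-24,0,1],[0,0,-30,0,1],[0,0,-36,0,1],[0,0,-42,0,1],[0,0,-60,0,1],[0,0,-60,0,1],[0,0,-60,0,1]]'; python3 st.py
```

```text
t: 5.22
tool_pos: [0.4517, -0.0399, 0.6017]
tcp_rot: [2.141, 2.012, 0.129]
wrist_force: [-0.1, 0.1, 0.2]
width: 0.0002
finger_force: 0.0
5.225 [-0.017  0.002 -0.043  1.321  0.098  1.621 -0.108] [ 0.452 -0.04   0.602]
[[ 0.07   0.977  0.2  ]
 [ 0.995 -0.053 -0.086]
 [-0.074  0.205 -0.976]]
t: 6.48
tool_pos: [0.4067, -0.0243, 0.8677]
tcp_rot: [1.909, 1.741, 0.48]
wrist_force: [1.1, -0.3, -0.7]
width: 0.0005
finger_force: 0.0
6.475 [-1.217 -0.173  0.503  0.805  0.633  1.981 -0.385] [ 0.407 -0.024  0.868]
[[ 0.116  0.811  0.574]
 [ 0.99  -0.05  -0.13 ]
 [-0.077  0.584 -0.808]]
```

```bash
python3 -m crank '[[0,3.5,-5,0,1],[-1,7,-10,0,1],[-1.5,11,-15,0,1],[-2,15,-20,0,1],[-3,19,-26,0,1],[-3,23,-32,0,1],[-3,23,-32,0,1]]'; python3 st.py
```

```text
t: 7.35
tool_pos: [0.3694, -0.0139, 0.9532]
tcp_rot: [1.705, 1.641, 0.444]
wrist_force: [0.8, 1.0, 0.0]
width: 0.0002
finger_force: 0.0
7.35 [-0.045 -0.112 -0.514  0.617  0.629  1.98  -0.159] [ 0.369 -0.014  0.953]
[[ 0.131  0.717  0.684]
 [ 0.965  0.067 -0.255]
 [-0.229  0.694 -0.683]]
```

```bash
python3 -m crank '[[0,4,-4,0,1],[0.5,8,-8,0,1],[1,12,-13,0,1],[1,16,-17,0,1],[1.5,21,-22,0,1],[1.5,25,-26,0,1],[1.5,25,-26,0,1],[1.5,30,-32,0,1]]'; python3 st.py
```

```text
t: 8.35
tool_pos: [0.3825, -0.0058, 1.0016]
tcp_rot: [1.645, 1.626, 0.498]
wrist_force: [0.6, -0.7, 0.0]
width: 0.0006
finger_force: 0.0
8.35 [ 1.451 -0.145 -1.244  0.335 -0.007  1.981  0.128] [ 0.383 -0.006  1.002]
[[ 0.115  0.672  0.732]
 [ 0.966  0.095 -0.239]
 [-0.23   0.735 -0.638]]
```

```bash
python3 -m crank '[[-1.5,0,-6,0,1],[-3,0.5,-12,0,1],[-4.5,1,-18,0,1],[-6,1,-24,0,1],[-7.5,1.5,-30,0,1],[-9,1.5,-34,0,1],[-9,1.5,-34,0,1]]'; python3 st.py
```

```text
t: 9.22
tool_pos: [0.3727, -0.0434, 1.0547]
tcp_rot: [1.546, 1.568, 0.571]
wrist_force: [-0.0, -0.1, -0.9]
width: 0.0002
finger_force: 0.0
9.225 [ 1.628 -0.096 -1.246  0.185 -0.147  1.981  0.215] [ 0.373 -0.043  1.055]
[[ 0.114  0.58   0.806]
 [ 0.963  0.135 -0.233]
 [-0.244  0.803 -0.544]]
```

```bash
python3 -m crank '[[-1.5,-1,-6,0,1],[-3,-2,-12,0,1],[-4.5,-3,-18,0,1],[-6,-4.5,-25,0,1],[-7,-5.5,-32,0,1],[-7,-5.5,-32,0,1],[-9,-7,-42,0,1],[-9,-7,-42,0,1]]'; python3 st.py
```

```text
t: 10.22
tool_pos: [0.3416, -0.0157, 1.081]
tcp_rot: [1.492, 1.508, 0.597]
wrist_force: [-0.1, 0.5, 0.0]
width: 0.0008
finger_force: 0.0
10.225 [ 1.022 -0.113 -1.246  0.185  0.424  1.981  0.119] [ 0.342 -0.016  1.081]
[[ 0.138  0.519  0.844]
 [ 0.956  0.154 -0.251]
 [-0.26   0.841 -0.475]]
```

```bash
python3 -m crank '[[-1,-2.5,-6,0,1],[-2,-5,-12,0,1],[-3.5,-7,-18,0,1],[-5,-10,-25,0,1],[-6,-12,-32,0,1],[-8,-16,-42,0,1],[-8,-16,-42,0,1],[-8,-16,-42,0,1]]'; python3 st.py; python3 go.py 0.47 -0.12 0.4
```

```text
t: 11.22
tool_pos: [0.119, -0.0057, 1.1426]
tcp_rot: [1.235, 1.351, 0.523]
wrist_force: [0.3, -0.2, -0.5]
width: 0.0008
finger_force: 0.0
11.225 [ 0.598 -0.374 -0.054  0.185 -0.192  1.981  0.405] [ 0.119 -0.006  1.143]
[[ 0.232  0.351  0.907]
 [ 0.871  0.341 -0.354]
 [-0.434  0.872 -0.227]]
11.225 [ 0.598 -0.374 -0.054  0.185 -0.192  1.981  0.405] [ 0.119 -0.006  1.143]
[[ 0.232  0.351  0.907]
 [ 0.871  0.341 -0.354]
 [-0.434  0.872 -0.227]]
shift cm [ 30.401 -56.333  52.72 ]
```

```bash
cat > kin.py <<'E'
import numpy as np
from scipy.spatial.transform import Rotation as Ro
from scipy.optimize import least_squares
from itertools import product
D=[([1.2692,.6292,.0384,1.5182,-.027,.9963,-.0199],[.1518,-.6314,.1839],[-3.1182,-.3695,.0003]),
([.68,.724,1.296,1.414,-.678,1.543,.588],[.13,-.579,.346],[-3.087,-.339,-.003]),
([.936,.369,.588,.661,-.415,1.98,.364],[.237,-.533,.686],[2.789,.956,.205]),
([-.017,.002,-.043,1.321,.098,1.621,-.108],[.452,-.04,.602],[2.141,2.012,.129]),
([-1.217,-.173,.503,.805,.633,1.981,-.385],[.407,-.024,.868],[1.909,1.741,.48]),
([-.045,-.112,-.514,.617,.629,1.98,-.159],[.369,-.014,.953],[1.705,1.641,.444]),
([1.451,-.145,-1.244,.335,-.007,1.981,.128],[.383,-.006,1.002],[1.645,1.626,.498]),
([1.628,-.096,-1.246,.185,-.147,1.981,.215],[.373,-.043,1.055],[1.546,1.568,.571]),
([1.022,-.113,-1.246,.185,.424,1.981,.119],[.342,-.016,1.081],[1.492,1.508,.597]),
([.598,-.374,-.054,.185,-.192,1.981,.405],[.119,-.006,1.143],[1.235,1.351,.523])]
def fk(q,P,sg):
    R=np.eye(3);p=np.zeros(3);o=P[:21].reshape(7,3)
    for i in range(7):
        p=p+R@o[i]
        R=R@Ro.from_rotvec([0,0,sg[i]*q[i]] if i%2==0 else [0,sg[i]*q[i],0]).as_matrix()
    p=p+R@P[21:24];R=R@Ro.from_rotvec(P[24:27]).as_matrix();return p,R
def simple(P):  # h,a,b,d, offsets in x of joints 4,6,tool
    F=np.zeros(27);F[5]=P[0];F[8]=P[1]*0;F[11]=P[1];F[9]=P[4];F[15]=P[5];F[17]=P[2];F[18]=P[6];F[23]=P[3];F[24:27]=P[7:10];return F
def res(P,sg):
    r=[]
    for q,p,v in D:
        a,R=fk(q,simple(P),sg);r+=list(a-p)+list(.3*(R-Ro.from_rotvec(v).as_matrix()).ravel())
    return np.array(r)
if __name__=="__main__":
    best=[]
    for s in product([1,-1],repeat=4):
        sg=[s[0],1,s[1],1,s[2],1,s[3]]
        for w in(0,1.57,-1.57,3.1):
            f=least_squares(res,[.35,.4,.4,.25,0,0,0,0,0,w],args=(sg,));best.append((f.cost,sg,f.x))
    best.sort(key=lambda b:b[0])
    for b in best[:2]:print(b[0],b[1],b[2].round(4),abs(res(b[2],b[1])).max())
    np.savez("kin.npz",P=best[0][2],sg=best[0][1])
E
python3 kin.py
```

```text
0.0027236105906289295 [-1, 1, -1, 1, -1, 1, -1] [ 3.6810e-01  5.2080e-01  3.8450e-01  4.2660e-01 -1.9800e-02 -2.7300e-02
 -2.5800e-02  1.0000e-04  2.0000e-04  1.5707e+00] 0.02824222850292852
0.0027236105906289303 [-1, 1, -1, 1, -1, 1, -1] [ 3.6810e-01  5.2080e-01  3.8450e-01  4.2660e-01 -1.9800e-02 -2.7300e-02
 -2.5800e-02  1.0000e-04  2.0000e-04  1.5707e+00] 0.028242228552392615
```

```bash
cat >> kin.py <<'E'
def Ps():
    z=np.load("kin.npz");F0=simple(z["P"]);F0[24:27]=[0,0,np.pi/2];sg=z["sg"]
    def r(o):
        F=F0.copy();F[3:24]=o
        return np.r_[np.concatenate([fk(q,F,sg)[0]-p for q,p,_ in D]),.01*(o-F0[3:24]*0-np.array(F0[3:24]))]
    f=least_squares(r,F0[3:24]);F=F0.copy();F[3:24]=f.x;return F,sg,f
E
python3 - <<'E'
from kin import *
np.set_printoptions(precision=4,suppress=True)
F,sg,f=Ps();print(F[:24].reshape(8,3),abs(f.fun[:30]).max())
E
```

```text
[[ 0.      0.      0.    ]
 [ 0.0003 -0.0059  0.3371]
 [-0.0003 -0.0059  0.0193]
 [-0.     -0.0079  0.5401]
 [ 0.0003 -0.0079 -0.0009]
 [-0.0007 -0.0003  0.3836]
 [ 0.0004 -0.0003 -0.0142]
 [ 0.0004  0.0003  0.4123]] 0.0006391491403676466
```

```bash
cat > sim.py <<'E'
from kin import *
np.set_printoptions(precision=3,suppress=True)
F,sg,_=Ps()
lo=np.array([-3.06,-.37,-1.25,.18,-1.1,.23,-2.94]);hi=np.array([3.06,2.12,1.32,2.47,4.24,1.98,2.94])
vm=np.array([2.57,2.57]+[3.14]*5)*.7/8
FK=lambda q:fk(q,F,sg)
def step(q,p,R,w,reg):
    def r(x):
        a,B=FK(x);return np.r_[a-p,w*Ro.from_matrix(R@B.T).as_rotvec(),reg*(x-q)]
    l=np.maximum(lo,q-vm)-1e-6;h=np.minimum(hi,q+vm)+1e-6
    return least_squares(r,np.clip(q,l+1e-7,h-1e-7),bounds=(l,h)).x
def run(q,rows,w=.3,reg=.01):
    q=np.clip(q,lo,hi);p0,R0=FK(q);p,R=p0,R0
    for r in rows:
        tp=p0+R0@np.array(r[:3])/100;tR=R0@Ro.from_rotvec([0,0,r[3]]).as_matrix()
        d=tp-p;d*=min(1,.0625/max(1e-9,np.linalg.norm(d)))
        v=Ro.from_matrix(tR@R.T).as_rotvec();v*=min(1,.187/max(1e-9,np.linalg.norm(v)))
        q=step(q,p+d,Ro.from_rotvec(v).as_matrix()@R,w,reg);p,R=FK(q)
    return q
E
python3 - <<'E'
from sim import *
up=[[0,0,-6,0],[0,0,-12,0],[0,0,-18,0],[0,0,-24,0],[0,0,-30,0],[0,0,-36,0],[0,0,-42,0],[0,0,-60,0],[0,0,-60,0],[0,0,-60,0]]
m=[(1,up,2),(3,up,4),(4,[[0,3.5,-5,0],[-1,7,-10,0],[-1.5,11,-15,0],[-2,15,-20,0],[-3,19,-26,0],[-3,23,-32,0],[-3,23,-32,0]],5),
(8,[[-1,-2.5,-6,0],[-2,-5,-12,0],[-3.5,-7,-18,0],[-5,-10,-25,0],[-6,-12,-32,0],[-8,-16,-42,0],[-8,-16,-42,0],[-8,-16,-42,0]],9)]
for w in(.1,.3,1):
  for reg in(.003,.03):
    print(w,reg)
    for i,r,j in m:
        q=run(D[i][0],r,w,reg);p,R=FK(q);print(j,np.r_[p,R[:,2]]," real",D[j][1],Ro.from_rotvec(D[j][2]).as_matrix()[:,2])
E
```

```text
0.1 0.003
2 [ 0.13  -0.596  0.919  0.151 -0.66  -0.736]  real [0.237, -0.533, 0.686] [ 0.19  -0.13  -0.973]
4 [ 0.337  0.009  1.149  0.945 -0.103 -0.31 ]  real [0.407, -0.024, 0.868] [ 0.574 -0.131 -0.809]
5 [ 0.406 -0.024  1.255  0.989 -0.136 -0.049]  real [0.369, -0.014, 0.953] [ 0.684 -0.255 -0.683]
9 [ 0.053 -0.055  1.168  0.885 -0.447 -0.127]  real [0.119, -0.006, 1.143] [ 0.907 -0.354 -0.227]
0.1 0.03
2 [ 0.13  -0.595  0.918  0.106 -0.667 -0.738]  real [0.237, -0.533, 0.686] [ 0.19  -0.13  -0.973]
4 [ 0.337  0.008  1.147  0.948  0.021 -0.318]  real [0.407, -0.024, 0.868] [ 0.574 -0.131 -0.809]
5 [ 0.408 -0.025  1.25   0.998 -0.011 -0.061]  real [0.369, -0.014, 0.953] [ 0.684 -0.255 -0.683]
9 [ 0.062 -0.058  1.162  0.89  -0.43  -0.151]  real [0.119, -0.006, 1.143] [ 0.907 -0.354 -0.227]
0.3 0.003
2 [ 0.122 -0.556  0.728  0.064 -0.256 -0.965]  real [0.237, -0.533, 0.686] [ 0.19  -0.13  -0.973]
4 [ 0.369 -0.013  0.88   0.539 -0.115 -0.834]  real [0.407, -0.024, 0.868] [ 0.574 -0.131 -0.809]
5 [ 0.41  -0.041  1.034  0.801 -0.124 -0.586]  real [0.369, -0.014, 0.953] [ 0.684 -0.255 -
[... 604 characters left out ...]
-0.973]
4 [ 0.414 -0.027  0.737  0.223 -0.087 -0.971]  real [0.407, -0.024, 0.868] [ 0.574 -0.131 -0.809]
5 [ 0.415 -0.052  0.912  0.596 -0.131 -0.792]  real [0.369, -0.014, 0.953] [ 0.684 -0.255 -0.683]
9 [ 0.157 -0.071  1.056  0.853 -0.254 -0.456]  real [0.119, -0.006, 1.143] [ 0.907 -0.354 -0.227]
1 0.03
2 [ 0.115 -0.521  0.616  0.004  0.011 -1.   ]  real [0.237, -0.533, 0.686] [ 0.19  -0.13  -0.973]
4 [ 0.374 -0.03   0.736  0.224 -0.085 -0.971]  real [0.407, -0.024, 0.868] [ 0.574 -0.131 -0.809]
5 [ 0.429 -0.055  0.912  0.596 -0.13  -0.792]  real [0.369, -0.014, 0.953] [ 0.684 -0.255 -0.683]
9 [ 0.158 -0.068  1.056  0.853 -0.254 -0.456]  real [0.119, -0.006, 1.143] [ 0.907 -0.354 -0.227]
```

```bash
cat > feas.py <<'E'
from sim import *
O=np.array([.668,-.0886,0]);ya=-.1116;ex=np.array([np.cos(ya),np.sin(ya),0]);ey=np.array([-ex[1],ex[0],0])
T=lambda x,y,z:O+x*ex+y*ey+np.array([0,0,z])
def solve(p,d,x0,roll=None):
    def r(x):
        a,B=FK(x);e=np.r_[a-p,.3*np.cross(B[:,2],d),.3*(1-B[:,2]@d)]
        return e
    return least_squares(r,x0,bounds=(lo,hi),max_nfev=60)
E
python3 - <<'E'
from feas import *
rng=np.random.default_rng(0)
for b in(15,30,40,50,60):
    for az in(-60,-40,-21,-6,10,30,50):
        A=np.radians(az);B=np.radians(b);d=np.array([np.cos(A)*np.cos(B),np.sin(A)*np.cos(B),-np.sin(B)])
        p=T(-.09,-.05,.145)-.011*d;best=[]
        for k in range(10):
            f=solve(p,d,rng.uniform(lo+.05,hi-.05))
            if f.cost<1e-6:best.append(f.x)
        print(b,az,len(best),best[0] if best else "")
E
```

```text
15 -60 7 [-0.175  1.11  -0.596  2.229  1.595  1.84  -0.18 ]
15 -40 0 
15 -21 0 
15 -6 0 
15 10 0 
15 30 6 [ 1.548  1.341 -1.032  2.304  4.239  0.355 -1.829]
15 50 3 [ 1.419  1.23  -0.876  1.948 -0.801  0.661  1.318]
30 -60 8 [-0.423  0.792 -0.092  2.255  1.557  1.112 -0.828]
30 -40 0 
30 -21 0 
30 -6 0 
30 10 0 
30 30 4 [ 1.341  0.956 -0.854  2.313  4.239  0.398  2.94 ]
30 50 6 [ 1.107  0.876 -0.467  1.997 -1.099  0.795 -2.001]
40 -60 8 [-0.594  0.687  0.295  2.233  1.464  0.679 -0.764]
40 -40 8 [ 0.205  0.732 -0.751  2.469  1.914  1.275 -0.33 ]
40 -21 0 
40 -6 0 
40 10 0 
40 30 0 
40 50 4 [ 1.29   0.907 -0.915  1.989 -0.45   0.465  0.784]
50 -60 9 [ 0.419  0.841 -1.126  2.149  1.497  1.458  0.871]
50 -40 8 [-0.203  0.505  0.03   2.366  1.946  0.545 -1.132]
50 -21 9 [ 0.611  0.598 -0.852  2.461  2.149  0.816  2.934]
50 -6 6 [ 0.543  0.501 -0.436  2.47   2.885  0.506 -2.293]
50 10 4 [ 0.75   0.523 -0.446  2.39   3.596  0.357  2.731]
50 30 2 [ 1.329  0.874 -1.217  2.199  1.268  0.243 -0.342]
50 50 6 [ 0.864  0.651 -0.351  1.978 -0.871  0.653  1.581]
60 -60 7 [ 0.369  0.622 -0.788  2.068  1.27   0.999 -0.447]
60 -40 6 [ 0.138  0.462 -0.289  2.219  1.421  0.499 -0.824]
60 -21 8 [ 0.315  0.434 -0.328  2.291  1.816  0.301 -0.67 ]
60 -6 7 [ 1.008  0.71  -1.227  2.282  1.687  0.674  0.271]
60 10 5 [ 0.987  0.589 -0.925  2.233  1.5    0.243 -0.387]
60 30 5 [ 1.02   0.612 -0.815  2.105  0.114  0.245  0.045]
60 50 6 [ 0.606  0.569 -0.129  1.943 -0.76   0.671  1.768]
```

```bash
cat > go2.py <<'E'
from feas import *
def goto(q,p,n=14,turn=0,w=.3,reg=.01):
    a,R=FK(np.clip(q,lo,hi));d=100*R.T@(np.array(p)-a)
    return run(q,[[*d,turn]]*n,w,reg)
def show(q,l=""):
    p,R=FK(q);z=R[:,2];print(l,q,p,"beta %.0f az %.0f xz %.2f"%(np.degrees(-np.arcsin(z[2])),np.degrees(np.arctan2(z[1],z[0])),R[2,0]))
E
python3 - <<'E'
from go2 import *
q0=np.array(D[9][0])
for turn in(0,.46,3,-3):
  for w in (.25,.4):
    print("turn",turn,w);q=q0
    for p in([.45,-.1,.7],[.45,-.1,.45],T(-.17,-.08,.17),T(-.17,-.08,.17)):
        q=goto(q,p,14,turn if p[2]>.6 else 0,w);show(q,np.array(p))
E
```

```text
turn 0 0.25
[ 0.45 -0.1   0.7 ] [ 0.928 -0.37  -0.106  1.92  -1.05   0.93   1.526] [ 0.478 -0.133  0.701] beta 24 az 1 xz -0.29
[ 0.45 -0.1   0.45] [-0.034 -0.37   0.359  2.427 -1.1    0.23   1.701] [ 0.456 -0.103  0.459] beta 32 az 1 xz -0.27
[ 0.49  -0.149  0.17 ] [-0.002  0.278  0.381  2.33  -1.1    0.23   1.699] [ 0.495 -0.148  0.194] beta 64 az -6 xz -0.18
[ 0.49  -0.149  0.17 ] [ 0.064  0.318  0.321  2.324 -1.1    0.23   1.711] [ 0.491 -0.15   0.174] beta 66 az -5 xz -0.16
turn 0 0.4
[ 0.45 -0.1   0.7 ] [ 0.496 -0.37  -0.158  1.826 -0.017  0.384  0.417] [ 0.528 -0.191  0.794] beta 16 az -20 xz -0.43
[ 0.45 -0.1   0.45] [ 0.508 -0.37  -0.622  2.47   1.76   0.352 -1.703] [ 0.475 -0.09   0.497] beta 23 az -23 xz -0.42
[ 0.49  -0.149  0.17 ] [ 0.547  1.052 -1.25   2.47   2.202  1.807 -1.938] [ 0.649 -0.131  0.204] beta 28 az -29 xz -0.44
[ 0.49  -0.149  0.17 ] [ 0.449  0.985 -1.25   2.47   1.946  1.795 -2.043] [ 0.602 -0.125  0.193] beta 32 az -36 xz -0.46
turn 0.46 0.25
[ 0.45 -0.1   0.7 ] [ 0.963 -0.37  -0.106  1.939 -1.1    0.953  1.127] [ 0.476 -0.133  0.7  ] beta 23 az 1 xz 0.
[... 2080 characters left out ...]
55  1.064 -1.112  2.47   1.572  1.98   0.087] [ 0.517 -0.137  0.172] beta 28 az -54 xz 0.08
[ 0.49  -0.149  0.17 ] [ 0.154  1.067 -1.123  2.47   1.506  1.98   0.062] [ 0.498 -0.146  0.171] beta 29 az -58 xz 0.10
turn -3 0.4
[ 0.45 -0.1   0.7 ] [-0.384 -0.37  -0.185  1.959  1.083  1.137  1.652] [ 0.463 -0.093  0.7  ] beta 22 az -32 xz -0.08
[ 0.45 -0.1   0.45] [ 0.8   -0.37  -1.026  2.47   1.504  0.498  0.888] [ 0.458 -0.094  0.464] beta 24 az -33 xz -0.07
[ 0.49  -0.149  0.17 ] [ 0.244  1.075 -1.132  2.47   1.857  1.98   0.253] [ 0.586 -0.113  0.178] beta 27 az -42 xz -0.01
[ 0.49  -0.149  0.17 ] [ 0.211  1.059 -1.163  2.47   1.655  1.98   0.177] [ 0.539 -0.128  0.176] beta 29 az -50 xz 0.05
```

Run:
```python
from go2 import *
q0=np.array(D[9][0])
for turn in(2.03,-1.11):
  for w in (.25,.35):
   for P in (T(-.2,-.09,.25),[.42,-.1,.3]):
    print("turn",turn,w);q=q0
    for p in([.45,-.1,.7],[.45,-.1,.5],P,P,T(-.16,-.085,.15),T(-.095,-.085,.15)):
        q=goto(q,p,12,turn if p[2]>.6 else 0,w);show(q,np.array(p))
```

```text
turn 2.03 0.25
[ 0.45 -0.1   0.7 ] [ 0.948 -0.37  -0.074  1.935 -1.1    1.004 -0.31 ] [ 0.468 -0.124  0.701] beta 24 az 4 xz 0.92
[ 0.45 -0.1   0.5 ] [ 0.136 -0.37   0.348  2.339 -1.1    0.458 -0.141] [ 0.456 -0.105  0.505] beta 30 az 5 xz 0.87
[ 0.459 -0.156  0.25 ] [-0.842 -0.18   1.32   2.47  -1.1    0.23   0.033] [ 0.441 -0.149  0.3  ] beta 49 az 4 xz 0.66
[ 0.459 -0.156  0.25 ] [-0.863 -0.059  1.32   2.464 -1.1    0.23  -0.041] [ 0.444 -0.146  0.281] beta 53 az -1 xz 0.60
[ 0.5   -0.155  0.15 ] [ 0.583  0.362 -0.161  2.285 -1.1    0.23  -0.023] [ 0.504 -0.163  0.169] beta 63 az 9 xz 0.45
[ 0.564 -0.162  0.15 ] [ 0.458  0.455 -0.083  2.177 -1.1    0.23  -0.076] [ 0.564 -0.163  0.15 ] beta 63 az 10 xz 0.45
turn 2.03 0.25
[ 0.45 -0.1   0.7 ] [ 0.948 -0.37  -0.074  1.935 -1.1    1.004 -0.31 ] [ 0.468 -0.124  0.701] beta 24 az 4 xz 0.92
[ 0.45 -0.1   0.5 ] [ 0.136 -0.37   0.348  2.339 -1.1    0.458 -0.141] [ 0.456 -0.105  0.505] beta 30 az 5 xz 0.87
[ 0.42 -0.1   0.3 ] [-0.862 -0.37   1.32   2.47  -0.927  0.284 -0.041] [ 0.432 -0.116  0.325] beta 43 az 17 xz 0.73
[ 0.42 -0.1   0.3 ] 
[... 3998 characters left out ...]
 0.7 ] [ 0.641 -0.37  -0.14   1.702 -0.347  0.572  1.861] [ 0.507 -0.204  0.825] beta 18 az -19 xz -0.95
[ 0.45 -0.1   0.5 ] [-0.106 -0.37  -0.223  2.47   1.59   0.588 -0.4  ] [ 0.467 -0.095  0.517] beta 22 az -21 xz -0.93
[ 0.42 -0.1   0.3 ] [ 1.182 -0.347 -1.25   2.47   1.756  0.23  -0.715] [ 0.486 -0.072  0.392] beta 33 az -28 xz -0.83
[ 0.42 -0.1   0.3 ] [ 0.924 -0.108 -1.25   2.47   1.343  0.564 -0.392] [ 0.451 -0.088  0.341] beta 42 az -34 xz -0.74
[ 0.5   -0.155  0.15 ] [ 0.632  0.807 -1.25   2.47   1.784  1.391 -0.77 ] [ 0.534 -0.153  0.162] beta 47 az -40 xz -0.67
[ 0.564 -0.162  0.15 ] [ 0.646  0.853 -1.212  2.406  1.84   1.381 -0.711] [ 0.564 -0.162  0.15 ] beta 47 az -40 xz -0.67
```

```bash
python3 -m crank '[[2,-3,4.5,-0.15,1],[4,-6.5,9,-0.3,1],[6,-10,14,-0.45,1],[8.5,-13.5,19,-0.6,1],[10.5,-17,24,-0.75,1],[12.5,-20.5,29,-0.9,1],[14.5,-24,34,-1.1,1],[16.5,-27,39,-1.1,1],[18.7,-30,43.4,-1.1,1],[18.7,-30,43.4,-1.1,1]]'; python3 go.py 0.45 -0.1 0.5
```

```text
t: 12.48
tool_pos: [0.3554, -0.2028, 1.0122]
tcp_rot: [0.328, 1.816, -0.224]
wrist_force: [-0.1, -0.6, 1.2]
width: 0.0005
finger_force: 0.0
12.475 [ 1.539 -0.374 -0.057  1.193 -1.099  1.449  2.28 ] [ 0.355 -0.203  1.012]
[[-0.244  0.337  0.909]
 [ 0.106  0.941 -0.32 ]
 [-0.964  0.018 -0.265]]
shift cm [48.157 11.937 18.901]
```

Run:
```python
from go2 import *
q0=np.array([1.539,-.374,-.057,1.193,-1.099,1.449,2.28])
for w in (.25,.35):
   for P in (T(-.2,-.09,.25),[.42,-.1,.3]):
    print(w);q=q0
    for p in([.45,-.1,.7],[.45,-.1,.5],P,P,T(-.16,-.085,.15),T(-.095,-.085,.15)):
        q=goto(q,p,10,0,w);show(q,np.array(p))
```

```text
0.25
[ 0.45 -0.1   0.7 ] [ 0.097 -0.37  -0.233  1.821  0.599  0.813  0.816] [ 0.494 -0.102  0.709] beta 29 az -24 xz -0.87
[ 0.45 -0.1   0.5 ] [-0.268 -0.37  -0.136  2.392  1.255  0.707 -0.075] [ 0.451 -0.1    0.499] beta 29 az -25 xz -0.87
[ 0.459 -0.156  0.25 ] [ 0.976  0.26  -1.25   2.47   1.626  0.732 -0.459] [ 0.481 -0.157  0.269] beta 48 az -33 xz -0.66
[ 0.459 -0.156  0.25 ] [ 0.972  0.269 -1.25   2.47   1.553  0.731 -0.405] [ 0.466 -0.156  0.256] beta 51 az -35 xz -0.62
[ 0.5   -0.155  0.15 ] [ 0.746  0.729 -1.25   2.47   1.741  1.182 -0.631] [ 0.507 -0.155  0.153] beta 53 az -38 xz -0.59
[ 0.564 -0.162  0.15 ] [ 0.741  0.778 -1.205  2.331  1.752  1.166 -0.503] [ 0.564 -0.162  0.15 ] beta 53 az -38 xz -0.59
0.25
[ 0.45 -0.1   0.7 ] [ 0.097 -0.37  -0.233  1.821  0.599  0.813  0.816] [ 0.494 -0.102  0.709] beta 29 az -24 xz -0.87
[ 0.45 -0.1   0.5 ] [-0.268 -0.37  -0.136  2.392  1.255  0.707 -0.075] [ 0.451 -0.1    0.499] beta 29 az -25 xz -0.87
[ 0.42 -0.1   0.3 ] [ 0.931 -0.083 -1.25   2.47   1.274  0.569 -0.299] [ 0.438 -0.094  0.324] beta 45 az -35 xz -0.70
[ 0.42 -0.1   0.
[... 1087 characters left out ...]
 0.7 ] [ 0.187 -0.37  -0.22   1.966  0.746  0.494  0.667] [ 0.529 -0.117  0.707] beta 21 az -21 xz -0.94
[ 0.45 -0.1   0.5 ] [-0.141 -0.37  -0.222  2.47   1.527  0.628 -0.364] [ 0.46  -0.096  0.51 ] beta 23 az -22 xz -0.92
[ 0.42 -0.1   0.3 ] [ 1.179 -0.356 -1.25   2.47   1.681  0.23  -0.654] [ 0.481 -0.073  0.39 ] beta 34 az -29 xz -0.83
[ 0.42 -0.1   0.3 ] [ 0.874 -0.077 -1.25   2.47   1.342  0.626 -0.423] [ 0.45  -0.088  0.339] beta 42 az -35 xz -0.74
[ 0.5   -0.155  0.15 ] [ 0.617  0.815 -1.25   2.47   1.776  1.413 -0.787] [ 0.533 -0.153  0.162] beta 47 az -41 xz -0.68
[ 0.564 -0.162  0.15 ] [ 0.634  0.86  -1.213  2.404  1.832  1.401 -0.723] [ 0.564 -0.162  0.15 ] beta 47 az -41 xz -0.68
```

```bash
python3 -m crank '[[5,2,2.5,0,1],[10,4.5,5,0,1],[15,6.5,7,0,1],[20,8.5,9.5,0,1],[25,10.5,12,0,1],[29,12.3,13.6,0,1],[29,12.3,13.6,0,1]]'; python3 go.py 0.45 -0.1 0.5
```

```text
t: 13.35
tool_pos: [0.5085, -0.2167, 0.8114]
tcp_rot: [0.332, 1.83, -0.192]
wrist_force: [-1.0, -2.0, -1.7]
width: 0.0004
finger_force: 0.0
13.35 [ 0.933 -0.373 -0.235  1.763 -0.78   0.591  2.246] [ 0.508 -0.217  0.811]
[[-0.254  0.323  0.912]
 [ 0.127  0.945 -0.3  ]
 [-0.959  0.04  -0.281]]
shift cm [32.825  7.914 -0.085]
```

```bash
python3 -m crank '[[5,1.2,0,0,1],[10,2.5,0,0,1],[15,3.5,0,0,1],[20,5,0,0,1],[25,6,0,0,1],[30,7,0,0,1],[33,8,0,0,1],[33,8,0,0,1]]'; python3 go.py 0.42 -0.12 0.3
```

```text
t: 14.35
tool_pos: [0.505, -0.1686, 0.6034]
tcp_rot: [0.327, 1.938, -0.152]
wrist_force: [0.6, 0.6, 0.7]
width: 0.0002
finger_force: 0.0
14.35 [ 0.704 -0.374 -0.25   2.208 -1.099  0.233  2.595] [ 0.505 -0.169  0.603]
[[-0.352  0.298  0.887]
 [ 0.156  0.953 -0.258]
 [-0.923  0.047 -0.382]]
shift cm [31.751  0.663  2.784]
```

```bash
python3 -m crank '[[5,0,0.5,0,1],[10,0,1,0,1],[15,0.5,1.5,0,1],[20,0.5,2,0,1],[25,0.5,2,0,1],[30,0.5,2.5,0,1],[32,0.7,2.8,0,1],[32,0.7,2.8,0,1]]'; python3 go.py 0.44 -0.15 0.22
```

```text
t: 15.35
tool_pos: [0.4459, -0.1812, 0.5022]
tcp_rot: [0.333, 2.065, -0.119]
wrist_force: [0.7, 1.0, 0.6]
width: 0.0003
finger_force: 0.0
15.35 [ 0.496 -0.374  0.002  2.369 -1.099  0.233  2.718] [ 0.446 -0.181  0.502]
[[-0.463  0.284  0.84 ]
 [ 0.186  0.957 -0.221]
 [-0.867  0.054 -0.496]]
shift cm [25.311  1.3   12.818]
```

```bash
python3 -m crank '[[5,0,2,0,1],[10,0,4,0,1],[15,0,6,0,1],[20,0.5,8,0,1],[24,0.5,9,0,1],[30,1,12,0,1],[36,1,14,0,1],[36,1,14,0,1],[36,1,14,0,1]]'; python3 go.py 0.49 -0.15 0.2
```

```text
t: 16.48
tool_pos: [0.4019, -0.1944, 0.4385]
tcp_rot: [0.335, 2.145, -0.094]
wrist_force: [-0.4, -0.5, -0.6]
width: 0.0004
finger_force: 0.0
16.475 [ 0.327 -0.374  0.241  2.466 -1.099  0.233  2.84 ] [ 0.402 -0.194  0.439]
[[-0.529  0.274  0.803]
 [ 0.203  0.96  -0.194]
 [-0.824  0.06  -0.564]]
shift cm [15.894  5.242 19.651]
```

```bash
python3 -m crank '[[2.5,1,4,0,1],[5,2,8,0,1],[8,3,12,0,1],[11,4,16,0,1],[14,5,19,0,1],[16,5.2,19.7,0,1],[16,5.2,19.7,0,1],[20,5.2,20,0,1],[24,5.2,20,0,1]]'; python3 go.py 0.49 -0.15 0.2
```

```text
t: 17.6
tool_pos: [0.4183, -0.1649, 0.4095]
tcp_rot: [0.34, 2.22, -0.075]
wrist_force: [-0.1, -1.0, -0.6]
width: 0.0002
finger_force: 0.0
17.6 [ 0.471 -0.31   0.024  2.467 -1.099  0.233  2.755] [ 0.418 -0.165  0.409]
[[-0.589  0.269  0.762]
 [ 0.217  0.961 -0.172]
 [-0.779  0.064 -0.624]]
shift cm [12.413  2.015 18.282]
```

Run:
```python
from go2 import *
q0=np.array([.471,-.31,.024,2.467,-1.099,.233,2.755])
for w in (.25,.35):
  for tn in(-1.6,-2.4,-3.1):
    print(w,tn);q=q0
    q=goto(q,[.48,-.16,.45],18,tn,w);show(q)
    for p in([.48,-.16,.35],T(-.2,-.085,.2),T(-.16,-.085,.15),T(-.095,-.085,.15)):
        q=goto(q,p,8,0,w);show(q,np.array(p))
```

```text
0.25 -1.6
 [-0.17  -0.3    0.339  2.323  0.521  0.23   2.614] [ 0.48 -0.16  0.45] beta 39 az -13 xz -0.04
[ 0.48 -0.16  0.35] [-0.808 -0.26   0.911  2.47   1.692  0.23   1.459] [ 0.485 -0.162  0.357] beta 42 az -12 xz -0.04
[ 0.46  -0.151  0.2  ] [-1.385 -0.37   1.32   2.47   1.34   0.478  1.741] [ 0.453 -0.148  0.268] beta 55 az -13 xz -0.03
[ 0.5   -0.155  0.15 ] [-1.446 -0.37   1.32   2.47   1.288  0.533  1.736] [ 0.445 -0.136  0.26 ] beta 58 az -14 xz -0.02
[ 0.564 -0.162  0.15 ] [-1.49  -0.37   1.32   2.465  1.368  0.56   1.634] [ 0.463 -0.132  0.271] beta 55 az -15 xz -0.01
0.25 -2.4
 [-0.517 -0.37   0.528  2.331  0.978  0.369  2.94 ] [ 0.48 -0.16  0.45] beta 38 az -13 xz 0.53
[ 0.48 -0.16  0.35] [-0.801 -0.256  0.905  2.47   1.695  0.23   2.252] [ 0.485 -0.162  0.358] beta 42 az -12 xz 0.50
[ 0.46  -0.151  0.2  ] [-1.388 -0.37   1.32   2.47   1.341  0.482  2.537] [ 0.453 -0.148  0.268] beta 55 az -13 xz 0.39
[ 0.5   -0.155  0.15 ] [-1.447 -0.37   1.32   2.47   1.288  0.536  2.533] [ 0.445 -0.137  0.26 ] beta 58 az -14 xz 0.37
[ 0.564 -0.162  0.15 ] [-1.491 -0.37   1.32   2.465
[... 1703 characters left out ...]
564 -0.162  0.15 ] [-1.47  -0.37   1.32   2.47   1.421  0.529  2.401] [ 0.47  -0.132  0.275] beta 54 az -13 xz 0.41
0.35 -3.1
 [-0.385 -0.304  0.459  2.447  1.657  0.23   2.94 ] [ 0.485 -0.157  0.432] beta 34 az -14 xz 0.82
[ 0.48 -0.16  0.35] [-0.745 -0.243  0.858  2.47   1.891  0.23   2.747] [ 0.494 -0.167  0.373] beta 39 az -13 xz 0.77
[ 0.46  -0.151  0.2  ] [-1.404 -0.37   1.32   2.47   1.633  0.489  2.94 ] [ 0.495 -0.156  0.301] beta 48 az -14 xz 0.67
[ 0.5   -0.155  0.15 ] [-1.524 -0.37   1.32   2.47   1.498  0.588  2.94 ] [ 0.483 -0.132  0.285] beta 51 az -16 xz 0.62
[ 0.564 -0.162  0.15 ] [-1.526 -0.37   1.32   2.47   1.487  0.593  2.94 ] [ 0.481 -0.133  0.284] beta 52 az -16 xz 0.61
```

Run:
```python
from go2 import *
q0=np.array([.471,-.31,.024,2.467,-1.099,.233,2.755])
for w in (.25,.35):
  for tn in(0,-1.6):
    print(w,tn);q=q0
    q=goto(q,[.48,-.16,.45],12,tn,w);show(q)
    for p in([.54,-.16,.36],[.54,-.16,.28],[.5,-.16,.24],T(-.16,-.085,.18),T(-.16,-.085,.15),T(-.095,-.085,.15)):
        q=goto(q,p,5,0,w);show(q,np.array(p))
```

```text
0.25 0
 [ 0.708 -0.251 -0.262  2.307 -0.888  0.287  2.452] [ 0.48 -0.16  0.45] beta 39 az -13 xz -0.78
[ 0.54 -0.16  0.36] [ 1.656 -0.066 -1.25   2.267 -1.1    0.23   2.666] [ 0.532 -0.16   0.378] beta 44 az -10 xz -0.71
[ 0.54 -0.16  0.28] [ 0.531  0.134 -0.137  2.267 -1.1    0.23   2.741] [ 0.538 -0.167  0.296] beta 52 az -2 xz -0.61
[ 0.5  -0.16  0.24] [ 0.665  0.18  -0.247  2.322 -1.1    0.23   2.795] [ 0.501 -0.163  0.25 ] beta 56 az 1 xz -0.54
[ 0.5   -0.155  0.18 ] [ 0.584  0.307 -0.17   2.302 -1.1    0.23   2.82 ] [ 0.502 -0.159  0.191] beta 61 az 7 xz -0.45
[ 0.5   -0.155  0.15 ] [ 0.564  0.386 -0.15   2.285 -1.1    0.23   2.837] [ 0.501 -0.158  0.156] beta 64 az 11 xz -0.40
[ 0.564 -0.162  0.15 ] [ 0.42   0.458 -0.03   2.154 -1.009  0.276  2.693] [ 0.564 -0.162  0.15 ] beta 64 az 11 xz -0.40
0.25 -1.6
 [-0.152 -0.298  0.327  2.32   0.479  0.23   2.657] [ 0.48 -0.16  0.45] beta 39 az -13 xz -0.04
[ 0.54 -0.16  0.36] [-1.276 -0.321  1.232  2.412  1.775  0.413  1.357] [ 0.538 -0.16   0.364] beta 40 az -13 xz -0.04
[ 0.54 -0.16  0.28] [-1.444 -0.37   1.32   2.47   1.759  0.526 
[... 1470 characters left out ...]
36] [-1.29  -0.335  1.231  2.426  1.824  0.438  1.309] [ 0.538 -0.16   0.364] beta 39 az -13 xz -0.04
[ 0.54 -0.16  0.28] [-1.432 -0.37   1.32   2.47   1.804  0.515  1.295] [ 0.521 -0.153  0.325] beta 43 az -13 xz -0.03
[ 0.5  -0.16  0.24] [-1.399 -0.37   1.32   2.47   1.604  0.483  1.494] [ 0.49  -0.156  0.298] beta 49 az -13 xz -0.03
[ 0.5   -0.155  0.18 ] [-1.433 -0.37   1.32   2.47   1.455  0.512  1.599] [ 0.471 -0.145  0.279] beta 53 az -14 xz -0.02
[ 0.5   -0.155  0.15 ] [-1.446 -0.37   1.32   2.47   1.36   0.529  1.671] [ 0.457 -0.14   0.268] beta 55 az -15 xz -0.02
[ 0.564 -0.162  0.15 ] [-1.488 -0.37   1.32   2.47   1.397  0.556  1.605] [ 0.465 -0.133  0.272] beta 54 az -15 xz -0.01
```

```bash
python3 -m crank '[[-1,1.2,4.5,0,1],[-2,2.5,9,0,1],[-3.2,3.4,12.3,0,1],[-1,3.2,14.5,0,1],[1,3,16,0,1],[3,3,17.3,0,1],[3,3,17.3,0,1],[3,3,17.3,0,1]]'; python3 go.py 0.5 -0.16 0.24
```

```text
t: 18.6
tool_pos: [0.428, -0.1416, 0.3846]
tcp_rot: [0.342, 2.279, -0.057]
wrist_force: [0.0, -0.6, -0.2]
width: 0.0004
finger_force: 0.0
18.6 [ 0.608 -0.265 -0.17   2.467 -1.099  0.233  2.695] [ 0.428 -0.142  0.385]
[[-0.634  0.263  0.727]
 [ 0.227  0.962 -0.151]
 [-0.74   0.069 -0.669]]
shift cm [ 5.718 -0.88  15.195]
```

```bash
python3 -m crank '[[-3.5,1.2,2.5,0,1],[-7,2.5,5,0,1],[-7,2.5,5,0,1]]'; python3 go.py 0.5 -0.15 0.24
```

```text
t: 18.98
tool_pos: [0.5169, -0.1407, 0.4056]
tcp_rot: [0.341, 2.278, -0.056]
wrist_force: [-0.2, -0.7, -0.1]
width: 0.0004
finger_force: 0.0
18.975 [ 1.142 -0.153 -0.762  2.298 -1.084  0.233  2.592] [ 0.517 -0.141  0.406]
[[-0.633  0.262  0.728]
 [ 0.226  0.963 -0.15 ]
 [-0.741  0.069 -0.668]]
shift cm [13.121 -2.491  9.976]
```

```bash
python3 -m crank '[[4,-0.4,3.7,0,1],[8,-0.8,7.3,0,1],[12,-1.1,11,0,1],[12,-1.1,11,0,1],[12,-1.1,11,0,1],[12,-1.1,11,0,1],[12,-1.1,11,0,1],[12,-1.1,11,0,1]]'; python3 go.py 0.5 -0.15 0.24
```

```text
t: 19.98
tool_pos: [0.4836, -0.2267, 0.3361]
tcp_rot: [0.282, 2.368, -0.004]
wrist_force: [-0.4, 0.6, 0.2]
width: 0.0008
finger_force: 0.0
19.975 [ 1.799  0.116 -1.247  2.306 -1.099  0.233  2.941] [ 0.484 -0.227  0.336]
[[-0.703  0.204  0.681]
 [ 0.202  0.976 -0.084]
 [-0.682  0.079 -0.727]]
shift cm [6.951 7.065 7.457]
```

```bash
python3 -m crank '[[2,2,2,0.18,1],[4,4,4,0.36,1],[7,7,7.5,0.54,1],[7,7,7.5,0.72,1],[7,7,7.5,0.9,1],[7,7,7.5,1.08,1],[7,7,7.5,1.26,1],[7,7,7.5,1.44,1],[7,7,7.5,1.57,1]]'; python3 go.py 0.5 -0.15 0.22
```

```text
t: 21.1
tool_pos: [0.4755, -0.1582, 0.3155]
tcp_rot: [2.025, 1.6, 0.682]
wrist_force: [0.1, 0.3, 0.2]
width: 0.0004
finger_force: 0.0
21.1 [ 1.692  0.026 -1.247  2.365 -1.099  0.233  1.237] [ 0.475 -0.158  0.316]
[[ 0.198  0.743  0.639]
 [ 0.976 -0.211 -0.056]
 [ 0.094  0.634 -0.767]]
shift cm [ 0.388 -4.41   8.85 ]
```

```bash
python3 -m crank '[[0,-3,4.5,0.18,1],[0,-6,9,0.36,1],[0,-9,14,0.54,1],[0,-9,14,0.72,1],[0,-9,14,0.9,1],[0,-9,14,1.08,1],[0,-9,14,1.26,1],[0,-9,14,1.44,1],[0,-9,14,1.6,1],[0,-9,14,1.6,1]]'; python3 go.py 0.5 -0.155 0.16
```

```text
t: 22.35
tool_pos: [0.4451, -0.1571, 0.2884]
tcp_rot: [-2.908, 0.362, -0.99]
wrist_force: [1.0, -0.3, -0.2]
width: 0.0002
finger_force: 0.0
22.35 [ 1.722  0.061 -1.246  2.414 -1.099  0.233 -0.301] [ 0.445 -0.157  0.288]
[[ 0.768 -0.205  0.607]
 [-0.236 -0.971 -0.029]
 [ 0.596 -0.121 -0.794]]
shift cm [-3.484  0.221 13.527]
```

```bash
python3 -m crank '[[2.5,-0.7,2,0,1],[5,-1.3,4,0,1],[2,-0.7,8,0,1],[-1,0,12,0,1],[-3.5,0.2,16,0,1],[-3.5,0.2,16,0,1],[-3.5,0.2,16,0,1],[-3.5,0.2,16,0,1]]'; python3 go.py 0.5 -0.155 0.16
```

```text
t: 23.35
tool_pos: [0.5201, -0.1828, 0.233]
tcp_rot: [-2.921, 0.348, -0.853]
wrist_force: [0.1, 0.3, 0.8]
width: 0.0006
finger_force: 0.0
23.35 [ 0.612  0.25  -0.174  2.272 -1.099  0.233 -0.319] [ 0.52  -0.183  0.233]
[[ 0.819 -0.195  0.539]
 [-0.238 -0.971  0.011]
 [ 0.522 -0.138 -0.842]]
shift cm [-6.119 -1.305  5.089]
```

```bash
python3 -m crank '[[-3,-0.6,2.5,0,1],[-6,-1.2,5,0,1],[-6,-1.2,5,0,1],[-6,-1.2,5,0,1],[-6,-1.2,5,0,1]]'
python3 - <<'E'
from st import *
from h import *
S=snapshot("side");cv2.imwrite("pics/s1.png",cv2.resize(S["image"][110:260,170:430],None,fx=3,fy=3))
from feas import O,ex,ey
R=Ro.from_rotvec(s["tcp_rot"]).as_matrix();t=s["tool_pos"]+.011*R[:,2]-O
print("tip tumbler",t@ex,t@ey,t[2], "dir",R[:,2]@ex,R[:,2]@ey)
E
```

```text
t: 23.98
tool_pos: [0.5053, -0.1696, 0.2022]
tcp_rot: [-2.927, 0.338, -0.76]
wrist_force: [-0.2, 0.5, -1.2]
width: 0.0003
finger_force: 0.0
23.975 [ 0.576  0.291 -0.146  2.293 -1.099  0.233 -0.315] [ 0.505 -0.17   0.202]
[[ 0.851 -0.189  0.49 ]
 [-0.238 -0.971  0.039]
 [ 0.468 -0.15  -0.871]]
tip tumbler -0.14736238376590058 -0.09762511208358159 0.1925803166663266 dir 0.4828006438099019 0.09351997401926984
```

View pics/s1.png

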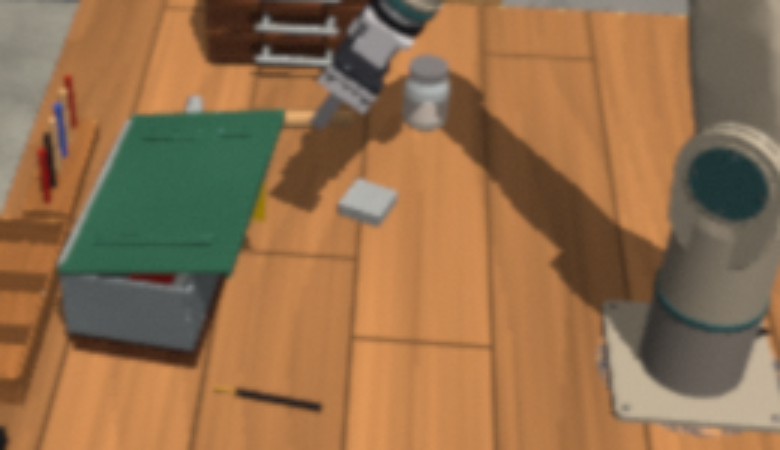

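```bash
cat > rel.py <<'E'
import sys
from st import *
from feas import O,ex,ey
R=Ro.from_rotvec(s["tcp_rot"]).as_matrix();t=s["tool_pos"]+.011*R[:,2]-O;c=np.array([t@ex,t@ey,t[2]])
f=s["wrist_force"];print("tip mm",1000*c,"dir",R[:,2]@ex,R[:,2]@ey,"F",f@ex,f@ey,f[2])
M=np.c_[ex,ey,[0,0,1]];print("tool cm per tumbler-mm x,y,z:\n",(.1*R.T@M).T)
a=[float(v) for v in sys.argv[1:]]
for i in range(0,len(a),3):print("to",a[i:i+3],100*R.T@M@(np.array(a[i:i+3])/1000-c))
E
python3 rel.py -137 -92 120
```

```text
24.025 [ 0.576  0.291 -0.146  2.293 -1.099  0.233 -0.315] [ 0.505 -0.17   0.202]
[[ 0.851 -0.189  0.49 ]
 [-0.238 -0.971  0.039]
 [ 0.468 -0.15  -0.871]]
tip mm [-147.376  -97.593  192.582] dir 0.48278455898259515 0.09356161292916501 F 0.9769863790044768 -1.0573993305608536 -0.7263798264453489
tool cm per tumbler-mm x,y,z:
 [[ 0.087 -0.008  0.048]
 [-0.014 -0.099  0.009]
 [ 0.047 -0.015 -0.087]]
to [-137.0, -92.0, 120.0] [-2.574  0.455  6.873]
```

```bash
python3 -m crank '[[-1.3,0.2,3.4,0,1],[-2.6,0.5,6.9,0,1],[-2.6,0.5,6.9,0,1],[-2.6,0.5,6.9,0,1],[-2.6,0.5,6.9,0,1]]'; python3 rel.py -137 -92 120 -90 -90 118
```

```text
t: 24.65
tool_pos: [0.5228, -0.1777, 0.1612]
tcp_rot: [-2.929, 0.327, -0.679]
wrist_force: [0.9, -0.0, -0.2]
width: 0.0006
finger_force: 0.0
24.65 [ 0.554  0.402 -0.123  2.241 -1.099  0.233 -0.296] [ 0.523 -0.178  0.161]
[[ 0.876 -0.182  0.446]
 [-0.235 -0.97   0.065]
 [ 0.421 -0.162 -0.893]]
tip mm [-129.606 -103.422  151.432] dir 0.4362740645815748 0.11428861164963137 F 0.9214685112627229 0.0794244637924885 -0.19906522771901725
tool cm per tumbler-mm x,y,z:
 [[ 0.09  -0.007  0.044]
 [-0.014 -0.098  0.011]
 [ 0.042 -0.016 -0.089]]
to [-137.0, -92.0, 120.0] [-2.142 -0.562  2.613]
to [-90.0, -90.0, 118.0] [ 1.962 -1.07   4.865]
```

```bash
python3 -m crank '[[-1.5,-0.5,2.6,0,1],[-2.1,-0.6,2.6,0,1],[-2.1,-0.6,2.6,0,1],[-1,-0.7,3.3,0,1]]'; python3 rel.py -120 -90 115 -90 -90 118
```

```text
t: 25.15
tool_pos: [0.5342, -0.1727, 0.1422]
tcp_rot: [-2.929, 0.324, -0.64]
wrist_force: [0.3, -0.2, -0.6]
width: 0.0004
finger_force: 0.0
25.15 [ 0.511  0.45  -0.097  2.214 -1.099  0.233 -0.311] [ 0.534 -0.173  0.142]
[[ 0.887 -0.181  0.424]
 [-0.234 -0.969  0.077]
 [ 0.397 -0.167 -0.902]]
tip mm [-119.066  -97.109  132.297] dir 0.4130894685798156 0.1233166859868378 F 0.3177830261599884 -0.1595138320204013 -0.5740693266507367
tool cm per tumbler-mm x,y,z:
 [[ 0.091 -0.007  0.041]
 [-0.013 -0.098  0.012]
 [ 0.04  -0.017 -0.09 ]]
to [-120.0, -90.0, 115.0] [-0.867 -0.403  1.61 ]
to [-90.0, -90.0, 118.0] [ 1.975 -0.669  2.578]
```

```bash
python3 -m crank '[[-0.2,-0.4,2.0,0,1],[0.4,-0.4,2.5,0,1],[1.0,-0.5,2.9,0,1],[1.4,-0.5,3.1,0,1],[1.4,-0.5,3.1,0,1]]'; python3 rel.py -92 -70 110
```

```text
t: 25.78
tool_pos: [0.5604, -0.1697, 0.1241]
tcp_rot: [-2.929, 0.32, -0.62]
wrist_force: [-4.4, 0.0, -2.3]
width: 0.0005
finger_force: 2.4
25.775 [ 0.458  0.508 -0.068  2.163 -1.098  0.234 -0.335] [ 0.56  -0.17   0.124]
[[ 0.893 -0.179  0.413]
 [-0.233 -0.969  0.083]
 [ 0.385 -0.17  -0.907]]
tip mm [-93.535 -91.155 114.13 ] dir 0.400883267061123 0.1283135774165622 F -4.359714016952494 -0.48429821913696847 -2.3435318734565067
tool cm per tumbler-mm x,y,z:
 [[ 0.091 -0.007  0.04 ]
 [-0.013 -0.098  0.013]
 [ 0.039 -0.017 -0.091]]
to [-92.0, -70.0, 110.0] [-0.297 -2.02   0.708]
```

```bash
python3 -m crank '[[-0.5,0.1,0.35,0,1],[-0.6,-1.0,0.5,0,1],[-0.75,-2.0,0.6,0,1],[-0.9,-3.0,0.75,0,1],[-0.9,-3.0,0.75,0,1]]'; python3 rel.py
```

```text
t: 26.4
tool_pos: [0.563, -0.1409, 0.1258]
tcp_rot: [-2.932, 0.319, -0.601]
wrist_force: [-8.2, -0.9, -1.6]
width: 0.0001
finger_force: 3.7
26.4 [ 0.362  0.496 -0.023  2.174 -1.098  0.233 -0.395] [ 0.563 -0.141  0.126]
[[ 0.898 -0.179  0.401]
 [-0.232 -0.969  0.086]
 [ 0.373 -0.17  -0.912]]
tip mm [-94.24  -62.219 115.76 ] dir 0.3890738586617147 0.13035848904874345 F -8.092992007359896 -1.7640703961742994 -1.6441711479139534
tool cm per tumbler-mm x,y,z:
 [[ 0.092 -0.007  0.039]
 [-0.013 -0.098  0.013]
 [ 0.037 -0.017 -0.091]]
```

```bash
python3 -m crank '[[-0.5,0,-0.2,0,1],[-0.6,0,-0.25,0,1]]'; python3 rel.py
```

```text
t: 26.65
tool_pos: [0.5604, -0.1401, 0.1289]
tcp_rot: [-2.93, 0.317, -0.605]
wrist_force: [0.3, -0.2, -0.9]
width: 0.0006
finger_force: 0.3
26.65 [ 0.369  0.487 -0.029  2.18  -1.1    0.233 -0.391] [ 0.56  -0.14   0.129]
[[ 0.897 -0.177  0.404]
 [-0.231 -0.969  0.087]
 [ 0.376 -0.172 -0.911]]
tip mm [-96.924 -61.733 118.902] dir 0.3917889975245265 0.13186749795382635 F 0.35755717670611037 -0.12706235259239013 -0.8768186907568299
tool cm per tumbler-mm x,y,z:
 [[ 0.092 -0.007  0.039]
 [-0.013 -0.098  0.013]
 [ 0.038 -0.017 -0.091]]
```

```bash
python3 -m crank '[[-0.05,-0.4,0.05,0,1],[-0.1,-0.8,0.1,0,1],[-0.1,-0.8,0.1,0,1]]';python3 -m crank '[[-0.05,-0.4,0.05,0,1],[-0.05,-0.4,0.05,0,1]]'; python3 rel.py
```

```text
t: 27.02
tool_pos: [0.5611, -0.1323, 0.1295]
tcp_rot: [-2.93, 0.316, -0.6]
wrist_force: [-2.0, -0.9, -1.3]
width: 0.0006
finger_force: 0.9
t: 27.28
tool_pos: [0.5614, -0.1286, 0.1298]
tcp_rot: [-2.93, 0.316, -0.598]
wrist_force: [-2.6, -1.2, -1.0]
width: 0.0005
finger_force: 1.3
27.275 [ 0.329  0.482 -0.009  2.184 -1.099  0.233 -0.415] [ 0.561 -0.129  0.13 ]
[[ 0.899 -0.178  0.4  ]
 [-0.231 -0.969  0.089]
 [ 0.372 -0.172 -0.912]]
tip mm [-97.228 -50.157 119.748] dir 0.3876614182696886 0.13252949409575032 F -2.475630218780184 -1.532039953775655 -1.0037712320972765
tool cm per tumbler-mm x,y,z:
 [[ 0.092 -0.007  0.039]
 [-0.013 -0.098  0.013]
 [ 0.037 -0.017 -0.091]]
```

```bash
python3 -m crank '[[-0.2,-0.2,0,0,1],[-0.25,-0.4,0,0,1],[-0.25,-0.4,0,0,1]]';python3 -m crank '[[-0.07,-0.4,0.05,0,1],[-0.07,-0.4,0.05,0,1]]'; python3 -m crank '[[-0.07,-0.4,0.05,0,1],[-0.07,-0.4,0.05,0,1]]'; python3 rel.py|tail -5
```

```text
t: 27.65
tool_pos: [0.5609, -0.1251, 0.1309]
tcp_rot: [-2.931, 0.317, -0.598]
wrist_force: [-0.1, -1.2, -1.8]
width: 0.0006
finger_force: 1.0
t: 27.9
tool_pos: [0.5611, -0.1213, 0.1312]
tcp_rot: [-2.931, 0.317, -0.596]
wrist_force: [-0.7, -3.7, -1.4]
width: 0.0006
finger_force: 1.7
t: 28.15
tool_pos: [0.5615, -0.1173, 0.1316]
tcp_rot: [-2.931, 0.317, -0.594]
wrist_force: [-0.3, -3.4, -0.5]
width: 0.0005
finger_force: 2.2
tip mm [-98.449 -38.948 121.59 ] dir 0.3848536980520976 0.1323887925126565 F 0.03777642948285165 -3.432561684689076 -0.4694786242294038
tool cm per tumbler-mm x,y,z:
 [[ 0.092 -0.007  0.038]
 [-0.013 -0.098  0.013]
 [ 0.037 -0.017 -0.091]]
```

```bash
python3 -m crank '[[-0.06,-0.3,0.04,0,1],[-0.11,-0.6,0.08,0,1],[-0.11,-0.6,0.08,0,1]]';python3 -m crank '[[-0.05,-0.3,0.04,0,1],[-0.05,-0.3,0.04,0,1]]'; python3 rel.py|tail -5
```

```text
t: 28.52
tool_pos: [0.5619, -0.1116, 0.1322]
tcp_rot: [-2.932, 0.317, -0.591]
wrist_force: [-1.5, -4.8, -1.7]
width: 0.0007
finger_force: 2.8
t: 28.78
tool_pos: [0.562, -0.109, 0.1325]
tcp_rot: [-2.932, 0.318, -0.59]
wrist_force: [-1.6, -5.4, -1.7]
width: 0.0006
finger_force: 3.1
tip mm [-98.837 -30.645 122.411] dir 0.38246464097495514 0.13207397291967238 F -1.0330918339760555 -5.574452322103394 -1.6961164028115692
tool cm per tumbler-mm x,y,z:
 [[ 0.092 -0.007  0.038]
 [-0.013 -0.098  0.013]
 [ 0.037 -0.017 -0.091]]
```

```bash
python3 -m crank '[[-0.03,-0.25,0.03,0,1],[0.15,-0.35,-0.42,0,1],[0.3,-0.4,-0.8,0,1],[0.3,-0.4,-0.8,0,1]]'; python3 rel.py|tail -5
```

```text
t: 29.28
tool_pos: [0.5593, -0.1037, 0.1401]
tcp_rot: [-2.93, 0.314, -0.581]
wrist_force: [-7.4, -1.7, -1.7]
width: 0.0004
finger_force: 3.8
tip mm [-102.21   -25.632  130.04 ] dir 0.3770326845515406 0.13658928138986892 F -7.168124453039065 -2.5225436609429055 -1.715368312772344
tool cm per tumbler-mm x,y,z:
 [[ 0.092 -0.007  0.038]
 [-0.013 -0.098  0.014]
 [ 0.036 -0.017 -0.092]]
```

```bash
python3 -m crank '[[0.15,-0.25,-0.42,0,1],[0.3,-0.35,-0.85,0,1],[0.3,-0.35,-0.85,0,1]]'
python3 - <<'E'
import runpy
runpy.run_path("rel.py")
from h import *
from rig import snapshot
S=snapshot("side");cv2.imwrite("pics/s2.png",cv2.resize(S["image"][110:250,180:340],None,fx=5,fy=4))
E
```

```text
t: 29.65
tool_pos: [0.5585, -0.1012, 0.1491]
tcp_rot: [-2.93, 0.313, -0.578]
wrist_force: [-7.8, -1.7, -2.6]
width: 0.0002
finger_force: 5.6
29.65 [ 0.177  0.438  0.121  2.184 -1.02   0.294 -0.553] [ 0.558 -0.101  0.149]
[[ 0.905 -0.176  0.388]
 [-0.229 -0.969  0.095]
 [ 0.36  -0.175 -0.917]]
tip mm [-103.3    -23.223  138.991] dir 0.3754821941456999 0.13740913181204498 F -7.599450148870195 -2.569357611909258 -2.642014448267611
tool cm per tumbler-mm x,y,z:
 [[ 0.092 -0.007  0.038]
 [-0.013 -0.098  0.014]
 [ 0.036 -0.017 -0.092]]
```

View pics/s2.png

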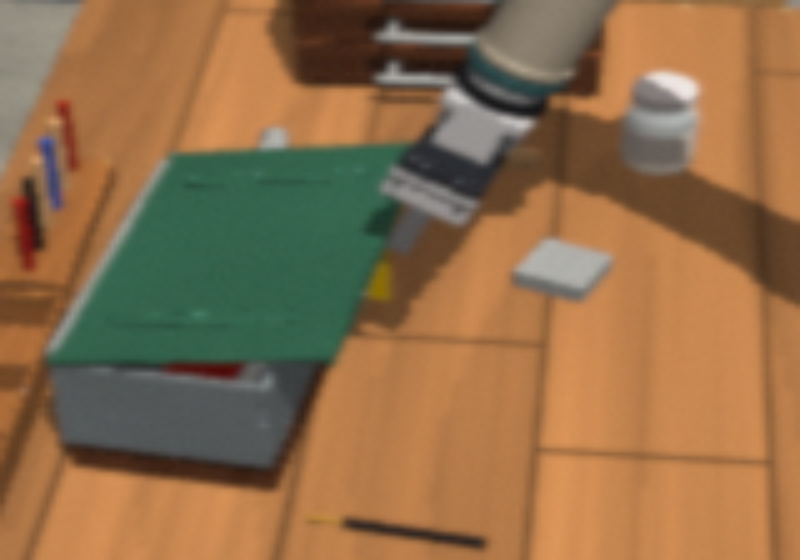

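```bash
python3 -m crank '[[-0.05,-0.3,0.04,0,1],[-0.05,-0.4,0.05,0,1]]'; python3 rel.py|sed -n 5p;  python3 -m crank '[[0.15,-0.1,-0.45,0,1],[0.3,-0.2,-0.9,0,1],[0.3,-0.2,-0.9,0,1]]'; python3 rel.py|tail -5
```

```text
t: 29.95
tool_pos: [0.5588, -0.0998, 0.149]
tcp_rot: [-2.933, 0.318, -0.58]
wrist_force: [-8.7, -6.8, -2.6]
width: 0.0003
finger_force: 6.2
tip mm [-103.1    -21.79   138.941] dir 0.37661583218784894 0.13338932002247722 F -7.896909992428264 -7.7457551063193355 -2.6098235021858582
t: 30.32
tool_pos: [0.56, -0.0968, 0.1599]
tcp_rot: [-2.93, 0.312, -0.582]
wrist_force: [-7.9, -2.0, -1.1]
width: 0.0004
finger_force: 3.9
tip mm [-102.275  -18.683  149.859] dir 0.37793824383857766 0.13746723570107083 F -7.667232877519013 -2.902561224382212 -1.145143109432782
tool cm per tumbler-mm x,y,z:
 [[ 0.092 -0.007  0.038]
 [-0.013 -0.098  0.014]
 [ 0.036 -0.017 -0.092]]
```

```bash
python3 -m crank '[[0.15,-0.12,-0.45,0,1],[0.3,-0.25,-0.9,0,1],[0.5,-0.35,-1.4,0,1],[0.5,-0.35,-1.4,0,1]]'
python3 - <<'E'
import runpy
runpy.run_path("rel.py")
from h import *
from rig import snapshot
S=snapshot("side");cv2.imwrite("pics/s3.png",cv2.resize(S["image"][110:250,180:340],None,fx=5,fy=4))
E
```

```text
t: 30.82
tool_pos: [0.5629, -0.0972, 0.1772]
tcp_rot: [-2.93, 0.313, -0.592]
wrist_force: [-4.2, 1.7, -0.9]
width: 0.0004
finger_force: 1.9
30.825 [ 0.086  0.393  0.225  2.159 -0.923  0.359 -0.669] [ 0.563 -0.097  0.177]
[[ 0.901 -0.175  0.396]
 [-0.229 -0.969  0.092]
 [ 0.368 -0.174 -0.913]]
tip mm [-99.274 -18.755 167.185] dir 0.38366924641594363 0.13540761260605516 F -4.331995246433436 1.2287745751313963 -0.892159591594606
tool cm per tumbler-mm x,y,z:
 [[ 0.092 -0.007  0.038]
 [-0.013 -0.098  0.014]
 [ 0.037 -0.017 -0.091]]
```

View pics/s3.png

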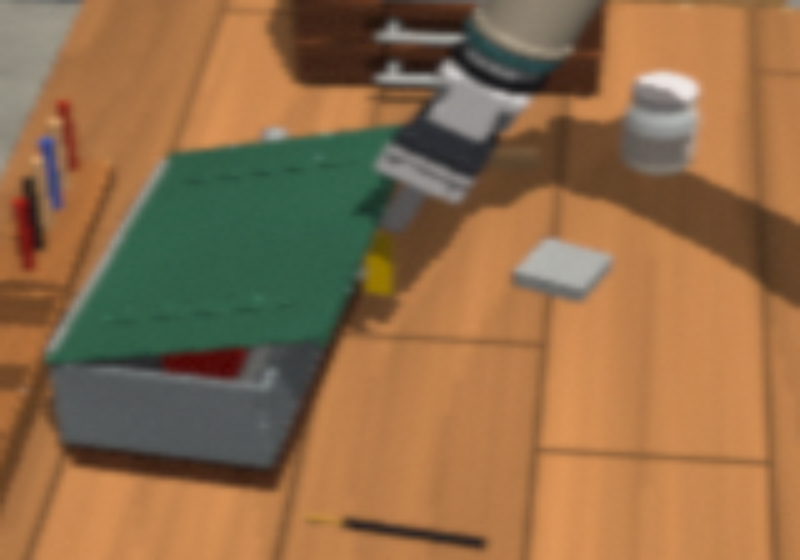

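```bash
python3 -m crank '[[0.35,-0.12,-0.6,0,1],[0.7,-0.24,-1.2,0,1],[1.05,-0.36,-1.8,0,1],[1.4,-0.5,-2.4,0,1],[1.75,-0.6,-3,0,1],[2.1,-0.75,-3.6,0,1],[2.45,-0.9,-4.1,0,1],[2.8,-1,-4.6,0,1]]'; python3 rel.py -91 -20 222 -71 -20 267 -41 -20 299
```

```text
t: 31.88
tool_pos: [0.5717, -0.0993, 0.2311]
tcp_rot: [-2.931, 0.316, -0.592]
wrist_force: [-0.0, -0.8, -0.4]
width: 0.0008
finger_force: 0.0
31.875 [-0.044  0.327  0.387  2.073 -0.73   0.502 -0.881] [ 0.572 -0.099  0.231]
[[ 0.901 -0.177  0.396]
 [-0.23  -0.969  0.09 ]
 [ 0.368 -0.172 -0.914]]
tip mm [-90.284 -19.922 221.073] dir 0.38372499788565423 0.13357657903291514 F 0.08322223054478475 -0.7724595535922583 -0.3922735536703023
tool cm per tumbler-mm x,y,z:
 [[ 0.092 -0.007  0.038]
 [-0.013 -0.098  0.013]
 [ 0.037 -0.017 -0.091]]
to [-91.0, -20.0, 222.0] [-0.031 -0.003 -0.113]
to [-71.0, -20.0, 267.0] [ 3.467 -0.916 -3.458]
to [-41.0, -20.0, 299.0] [ 7.407 -1.672 -5.23 ]
```

Run:
```python
from h import *
from rig import snapshot
S=snapshot("side");cv2.imwrite("pics/s4.png",cv2.resize(S["image"][110:250,180:340],None,fx=5,fy=4))
```

```text
(no output)
```

View pics/s4.png

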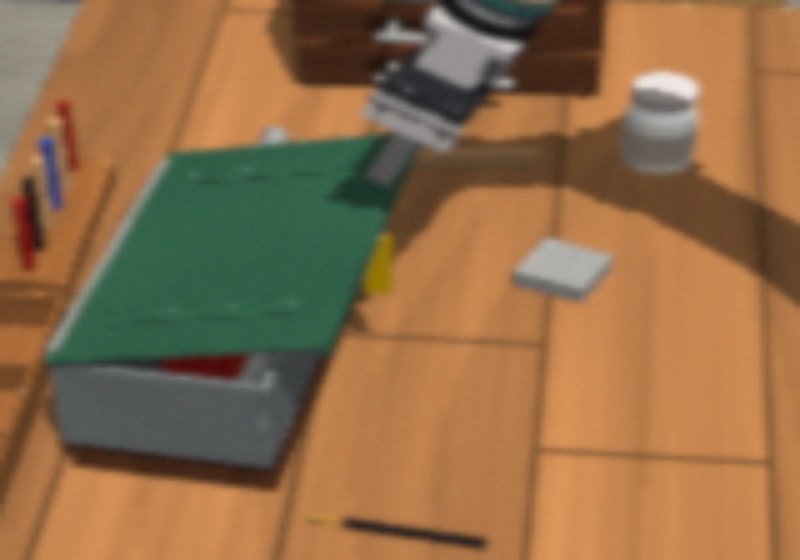

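```bash
python3 -m crank '[[-1.8,0.1,-0.7,0,1],[-3.6,0.3,-1.4,0,1],[-3.4,2.2,-1.6,0,1],[-3.2,4.0,-1.9,0,1],[-4.3,4.6,1,0,1],[-5.5,5.1,4,0,1],[-6.6,5.6,6.9,0,1],[-6.6,5.6,6.9,0,1]]'; python3 rel.py -104 -56 118 -97 -52 118
```

```text
t: 32.92
tool_pos: [0.5283, -0.1328, 0.1335]
tcp_rot: [-2.929, 0.32, -0.581]
wrist_force: [0.5, -1.1, 1.1]
width: 0.0005
finger_force: 0.0
32.925 [ 0.389  0.448 -0.041  2.239 -1.099  0.234 -0.382] [ 0.528 -0.133  0.134]
[[ 0.903 -0.18   0.39 ]
 [-0.233 -0.968  0.094]
 [ 0.361 -0.176 -0.916]]
tip mm [-129.797  -57.955  123.441] dir 0.37715294026426877 0.13653232069143123 F 0.6484770346598957 -1.0285855249185099 1.0625407677349825
tool cm per tumbler-mm x,y,z:
 [[ 0.092 -0.007  0.038]
 [-0.013 -0.098  0.014]
 [ 0.036 -0.018 -0.092]]
to [-104.0, -56.0, 118.0] [ 2.16  -0.28   1.498]
to [-97.0, -52.0, 118.0] [ 2.754 -0.722  1.817]
```

```bash
python3 -m crank '[[0.7,-0.1,0.5,0,1],[1.4,-0.2,1,0,1],[2.1,-0.3,1.4,0,1],[2.7,-0.35,1.7,0,1],[2.65,-0.7,1.75,0,1],[2.6,-1.1,1.8,0,1],[2.55,-1.4,1.85,0,1]]'; python3 rel.py|sed -n 5p; python3 -m crank '[[-0.04,-0.3,0.04,0,1],[-0.08,-0.6,0.08,0,1],[-0.12,-0.9,0.12,0,1],[-0.16,-1.2,0.16,0,1],[-0.16,-1.2,0.16,0,1]]'; python3 rel.py|tail -5
```

```text
t: 33.8
tool_pos: [0.562, -0.1244, 0.1299]
tcp_rot: [-2.933, 0.318, -0.586]
wrist_force: [-1.6, -2.8, 0.0]
width: 0.0004
finger_force: 1.6
tip mm [-97.175 -45.966 119.829] dir 0.38029946691369076 0.13224501490992002 F -1.2582170906334644 -2.922509495310174 0.0020853388910933024
t: 34.42
tool_pos: [0.5636, -0.1119, 0.1299]
tcp_rot: [-2.932, 0.317, -0.586]
wrist_force: [0.3, -4.0, -0.9]
width: 0.0004
finger_force: 2.9
tip mm [-96.985 -33.292 119.788] dir 0.3801267258225943 0.1331491571028257 F 0.7153707796145596 -3.977083690564653 -0.8545225167519278
tool cm per tumbler-mm x,y,z:
 [[ 0.092 -0.007  0.038]
 [-0.013 -0.098  0.013]
 [ 0.036 -0.017 -0.092]]
```

```bash
python3 -m crank '[[-0.04,-0.3,0.04,0,1],[-0.08,-0.6,0.08,0,1],[-0.1,-0.8,0.1,0,1]]'; python3 rel.py|sed -n 5p; python3 -m crank '[[0.15,-0.1,-0.45,0,1],[0.3,-0.2,-0.9,0,1],[0.5,-0.3,-1.35,0,1],[0.7,-0.4,-1.85,0,1]]'; python3 rel.py|tail -5
```

```text
t: 34.8
tool_pos: [0.5639, -0.1047, 0.1301]
tcp_rot: [-2.933, 0.319, -0.583]
wrist_force: [-2.2, -6.8, -2.5]
width: 0.0007
finger_force: 3.2
tip mm [-97.445 -26.157 119.995] dir 0.37849322970849913 0.13254698826296926 F -1.4558890862527243 -6.975059753663607 -2.508010486550028
t: 35.3
tool_pos: [0.5587, -0.0995, 0.1473]
tcp_rot: [-2.931, 0.312, -0.567]
wrist_force: [-7.2, -0.8, -5.9]
width: 0.0004
finger_force: 5.3
tip mm [-103.324  -21.517  137.151] dir 0.36867114619233743 0.13939411926870632 F -7.05310254468718 -1.6275011255064495 -5.897494754869275
tool cm per tumbler-mm x,y,z:
 [[ 0.093 -0.007  0.037]
 [-0.013 -0.098  0.014]
 [ 0.035 -0.018 -0.092]]
```

```bash
python3 -m crank '[[0.2,-0.1,-0.3,0,1],[0.45,-0.2,-0.6,0,1],[0.7,-0.3,-0.8,0,1],[0.9,-0.35,-1.1,0,1]]'; python3 rel.py|tail -5
```

```text
t: 35.8
tool_pos: [0.5618, -0.0995, 0.1605]
tcp_rot: [-2.931, 0.313, -0.564]
wrist_force: [-11.7, -3.3, -3.1]
width: 0.0006
finger_force: 5.7
tip mm [-100.285  -21.118  150.414] dir 0.3667437106926618 0.13917152316896575 F -11.244653252598095 -4.5313592715811275 -3.136939494392751
tool cm per tumbler-mm x,y,z:
 [[ 0.093 -0.007  0.037]
 [-0.013 -0.098  0.014]
 [ 0.035 -0.018 -0.092]]
```

```bash
python3 -m crank '[[0.2,-0.1,-0.4,0,1],[0.35,-0.2,-0.8,0,1],[0.5,-0.25,-1.2,0,1],[0.65,-0.3,-1.5,0,1]]'; python3 rel.py|tail -5
```

```text
t: 36.3
tool_pos: [0.5672, -0.1002, 0.1799]
tcp_rot: [-2.93, 0.312, -0.577]
wrist_force: [-3.7, -1.0, -3.4]
width: 0.0
finger_force: 2.3
tip mm [-94.782 -21.274 169.863] dir 0.37436057718569204 0.13787995281479215 F -3.5621072790200903 -1.3618822616054618 -3.354553765351076
tool cm per tumbler-mm x,y,z:
 [[ 0.092 -0.007  0.037]
 [-0.013 -0.098  0.014]
 [ 0.036 -0.017 -0.092]]
```

```bash
python3 -m crank '[[0.4,-0.12,-0.5,0,1],[0.8,-0.25,-1.0,0,1],[1.27,-0.38,-1.6,0,1]]'; python3 rel.py|tail -5;python3 -m crank '[[0.4,-0.12,-0.5,0,1],[0.8,-0.25,-1.0,0,1],[1.27,-0.38,-1.6,0,1]]'; python3 rel.py|tail -5
```

```text
t: 36.67
tool_pos: [0.5754, -0.1016, 0.2015]
tcp_rot: [-2.93, 0.313, -0.583]
wrist_force: [-1.0, 1.7, -2.5]
width: 0.0005
finger_force: 1.6
tip mm [-86.39  -21.675 191.446] dir 0.37808512328102317 0.1369161524058215 F -1.2149088710733178 1.547607325461564 -2.5160694650075275
tool cm per tumbler-mm x,y,z:
 [[ 0.092 -0.007  0.038]
 [-0.013 -0.098  0.014]
 [ 0.036 -0.017 -0.092]]
t: 37.05
tool_pos: [0.5814, -0.1039, 0.2216]
tcp_rot: [-2.931, 0.315, -0.584]
wrist_force: [-2.2, 0.3, -3.2]
width: 0.0005
finger_force: 1.5
tip mm [-80.183 -23.329 211.514] dir 0.3791538575408249 0.13466546307846983 F -2.261340905608491 0.048972013928838126 -3.1938436865466686
tool cm per tumbler-mm x,y,z:
 [[ 0.092 -0.007  0.038]
 [-0.013 -0.098  0.013]
 [ 0.036 -0.017 -0.092]]
```

```bash
python3 -m crank '[[0.5,-0.12,-0.45,0,1],[1.05,-0.25,-0.85,0,1],[1.6,-0.38,-1.25,0,1],[2.2,-0.5,-1.6,0,1]]'; python3 rel.py|sed -n 5p;python3 -m crank '[[0.6,-0.12,-0.38,0,1],[1.25,-0.25,-0.7,0,1],[1.9,-0.38,-1.05,0,1],[2.5,-0.5,-1.35,0,1]]'; python3 rel.py|tail -5
```

```text
t: 37.55
tool_pos: [0.5958, -0.1055, 0.2449]
tcp_rot: [-2.931, 0.315, -0.584]
wrist_force: [-2.7, 0.3, -2.4]
width: 0.0003
finger_force: 1.9
tip mm [-65.734 -23.4   234.86 ] dir 0.3787854318180905 0.13480434139507802 F -2.6770392778656578 -0.027665448415186866 -2.351957047003405
t: 38.05
tool_pos: [0.6144, -0.1076, 0.2674]
tcp_rot: [-2.931, 0.315, -0.585]
wrist_force: [-1.8, 0.3, -2.4]
width: 0.0002
finger_force: 1.5
tip mm [-46.99  -23.383 257.341] dir 0.3794512632182959 0.13477538732900637 F -1.844850332829883 0.13414268711226424 -2.379603912016151
tool cm per tumbler-mm x,y,z:
 [[ 0.092 -0.007  0.038]
 [-0.013 -0.098  0.013]
 [ 0.036 -0.017 -0.092]]
```

```bash
python3 -m crank '[[0.75,-0.15,-0.35,0,1],[1.6,-0.3,-0.65,0,1],[2.5,-0.45,-0.95,0,1],[3.4,-0.6,-1.2,0,1],[4.25,-0.75,-1.4,0,1],[5.1,-0.9,-1.6,0,1]]'; python3 rel.py|sed -n 5p;python3 -m crank '[[0.9,-0.13,-0.15,0,1],[1.8,-0.26,-0.25,0,1],[2.7,-0.4,-0.3,0,1],[3.6,-0.5,-0.35,0,1]]'; python3 rel.py|tail -5
```

```text
t: 38.8
tool_pos: [0.6557, -0.1122, 0.3019]
tcp_rot: [-2.931, 0.315, -0.584]
wrist_force: [-1.0, 0.9, -2.8]
width: 0.0003
finger_force: 1.2
tip mm [ -5.38  -23.373 291.826] dir 0.37908285003657105 0.13456688792452975 F -1.0839758250635887 0.7441483535839832 -2.76103850075721
t: 39.3
tool_pos: [0.6878, -0.1158, 0.319]
tcp_rot: [-2.931, 0.315, -0.584]
wrist_force: [-1.3, 0.4, -2.6]
width: 0.0001
finger_force: 1.1
tip mm [ 26.894 -23.38  308.909] dir 0.37898967505403575 0.13484222269112134 F -1.3763994851501684 0.21496121408900343 -2.581557300398967
tool cm per tumbler-mm x,y,z:
 [[ 0.092 -0.007  0.038]
 [-0.013 -0.098  0.013]
 [ 0.036 -0.017 -0.092]]
```

```bash
python3 -m crank '[[0.75,-0.1,0,0,1],[1.5,-0.2,0.05,0,1],[2.2,-0.3,0.1,0,1],[2.95,-0.37,0.14,0,1],[3.7,-0.45,0.3,0,1]]'
python3 - <<'E'
import runpy
runpy.run_path("rel.py")
from h import *
from rig import snapshot
S=snapshot("side");cv2.imwrite("pics/s5.png",cv2.resize(S["image"][70:250,140:340],None,fx=4,fy=3.3))
E
```

```text
t: 39.92
tool_pos: [0.7233, -0.1198, 0.3307]
tcp_rot: [-2.931, 0.315, -0.585]
wrist_force: [-2.0, 0.7, -0.7]
width: 0.0004
finger_force: 1.0
39.925 [-0.099  0.474  0.507  1.545 -0.576  0.885 -1.159] [ 0.723 -0.12   0.331]
[[ 0.903 -0.177  0.392]
 [-0.23  -0.969  0.092]
 [ 0.364 -0.173 -0.915]]
tip mm [ 62.562 -23.362 320.588] dir 0.37955343380257317 0.13485112017638304 F -2.0215388501807023 0.4852848331982169 -0.7314001306968468
tool cm per tumbler-mm x,y,z:
 [[ 0.092 -0.007  0.038]
 [-0.013 -0.098  0.013]
 [ 0.036 -0.017 -0.092]]
```

View pics/s5.png

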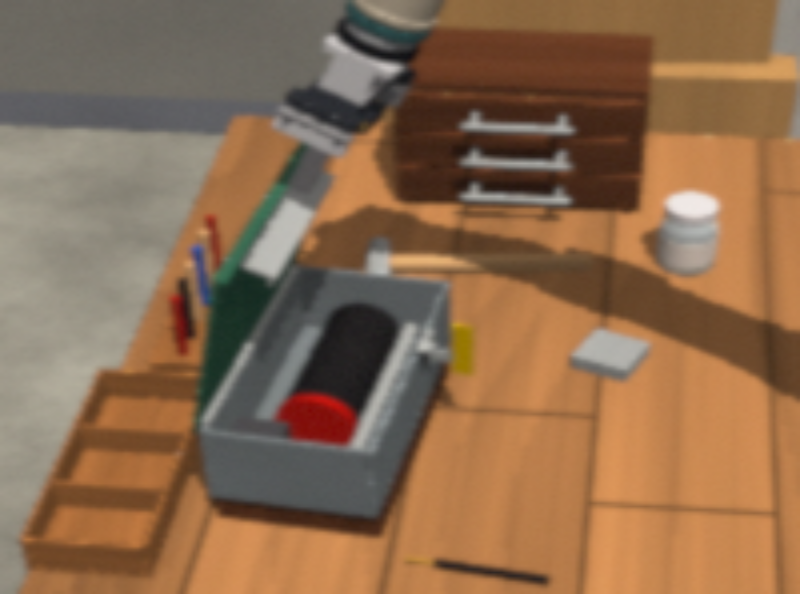

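```bash
python3 -m crank '[[0.35,0,0.2,0,1],[0.6,0,0.3,0,1]]'; python3 rel.py|sed -n 5p; python3 -m crank '[[0.3,0,-0.3,0,1],[-0.5,0,-0.9,0,1],[-1.5,0,-1.8,0,1],[-3,0,-3,0,1],[-6,0,-4.5,0,1],[-10,0,-6,0,1],[-10,0,-6,0,1]]'
python3 - <<'E'
from h import *
from rig import snapshot
for n in("side",):
    S=snapshot(n);a=S["image"][70:250,140:340]
    cv2.imwrite("pics/s6.png",cv2.resize(a,None,fx=4,fy=3.3))
E
python3 rel.py|sed -n 5p
```

```text
t: 40.22
tool_pos: [0.7296, -0.1209, 0.3301]
tcp_rot: [-2.931, 0.315, -0.586]
wrist_force: [-2.4, -0.3, 1.2]
width: 0.0005
finger_force: 0.9
tip mm [ 69.007 -23.743 320.081] dir 0.3798289865171882 0.13487462405937464 F -2.3550942671740343 -0.5572846871051164 1.1854613247348824
t: 41.1
tool_pos: [0.6126, -0.1032, 0.3494]
tcp_rot: [-2.929, 0.317, -0.585]
wrist_force: [0.5, -0.3, -0.7]
width: 0.0008
finger_force: 0.0
tip mm [-47.225 -19.005 339.729] dir 0.3813367749582621 0.13571112785139133 F -0.2818125475294031 -0.20301503476384958 0.6147765033956789
```

View pics/s6.png

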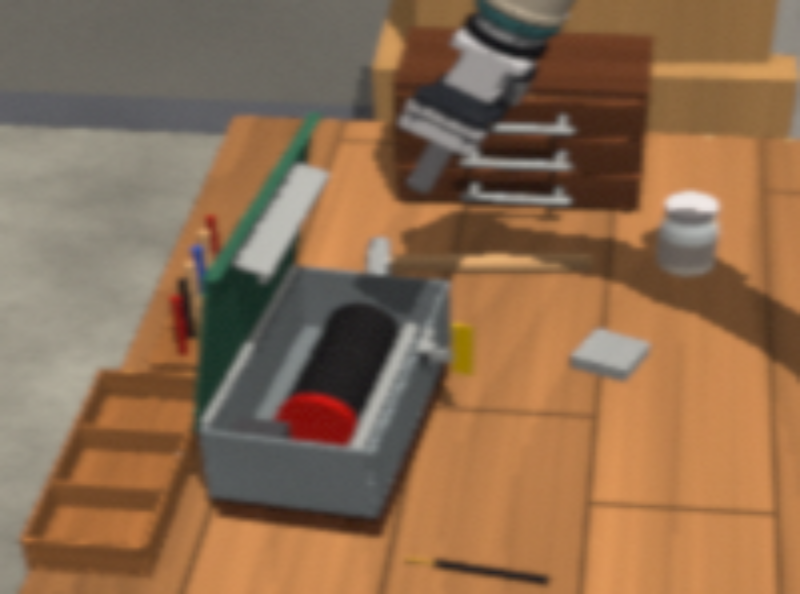

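Run:
```python
from feas import T
from h import *
from rig import snapshot,close_job
S=np.load("side0.npz")
for f in(1.0,1.1,1.2,1.3):
    a=.155+f;x,z=.105-.2197*np.cos(a),.148+.2197*np.sin(a);print(f,[((proj(S,T(x,y,z))-[140,70])*[4,3.3]).round(0) for y in(.165,-.165)])
```

```text
1.0 [array([271., 295.]), array([370., 126.])]
1.1 [array([247., 286.]), array([349., 119.])]
1.2 [array([222., 279.]), array([327., 112.])]
1.3 [array([197., 274.]), array([305., 108.])]
```

The lip's front corners appear at about (213,278) and (318,118) in the crop. That puts the hood near 1.22 rad, standing free with nothing touching it, so I'll hand in.

```bash
python3 -c "
from rig import *
print(close_job())"
```

```text
the job is handed in; nothing more can be done
None
```

The hood is past the catch and stands open by itself at about 1.2 rad (judged from the camera), with the gripper clear of it. Readings during the contact moves peaked near 12.5 N at the wrist, and the job was handed in at about 41 s; the hand-in returned no verdict.

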